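# Shift the jar mill into third

## Task

Put the jar mill into third gear: with the fingertips, push its gear lever along the H-shaped gate to the crossing, across to the right, then forward, fully home in the third slot (forward right, three studs). Only push the lever, never pinch it between the fingers, do not let it run back into the fourth slot, leave everything else standing where it is, and end clear of the lever.

Things in the scene. Friction and masses are not known exactly. Their poses are not given: they have to be found in the camera images.
- mill: jar mill, fixed to the table: a white gearbox (220 x 220 mm, top 85 mm above the table) carrying the gate, and on its left (+y) a roller bed with a white jar lying on it (from 145 mm left of the gate's centre on, top 165 mm above the table). Origin on the table under the gate's centre; x is forward (away from the robot, yaw within 0.3 rad), y left, z up
- gate (a point): centre of the H-shaped gate, on top of a 120 x 120 mm aluminium plate, 95 mm above the table; axes as the mill's. Two fore-and-aft slots, 18 mm wide, 64 mm long, lie 22 mm left and right of it; a crossing 20 mm wide joins their middles. Studs beyond the slot ends count them: one forward left, two back left, three forward right, four back right
- third (a point): forward end of the third slot (forward right, three studs), on top of the gate plate; axes as the mill's
- pivot (a point): point about which the lever leans both ways, 80 mm under the centre of the gate's top, hidden in the gearbox; axes as the mill's
- grip (a point): centre of the lever's black grip, a 34 x 34 mm block, 60 mm tall, flat faces square to the gate, on a 12 mm steel rod; 135 mm from the pivot, 150 mm above the table when upright; axes as the gate's, leaning with it. No spring: resists with about 2 N here and stays where left. Moves 38 mm left and right, 40 mm fore and aft. In slots and crossing it has 4 to 6 mm of play each side here
- lever_across (a joint): sideways lean of the lever, rad: -0.28 in the left slots, 0.28 in the right slots (hard stops)
- lever_fore (a joint): fore-and-aft lean of the lever, rad: 0 in the crossing, 0.30 at the forward end of a slot, -0.30 at its back end (hard stops). At the start the lever is anywhere along the left slots
- near_face: the side face of the lever's grip that looks towards the robot, 34 mm wide and 60 mm tall; origin at the face's centre, 17 mm from the grip's centre; axes as the grip's
- far_face: the side face of the lever's grip that looks away from the robot, 34 mm wide and 60 mm tall; origin at the face's centre, 17 mm from the grip's centre; axes as the grip's
- left_face: the side face of the lever's grip that looks to the left, 34 mm wide and 60 mm tall; origin at the face's centre, 17 mm from the grip's centre; axes as the grip's
- right_face: the side face of the lever's grip that looks to the right, 34 mm wide and 60 mm tall; origin at the face's centre, 17 mm from the grip's centre; axes as the grip's
- pot: small closed white specimen pot, 38 mm across, 42 mm tall, standing on the gearbox top, in its far right corner; origin at its underside
- washbottle: white wash bottle, 60 mm across, 165 mm tall with its bent spout, right of the gearbox; origin at its underside
- beaker: open glass beaker, 68 mm across, 85 mm tall, on the table right of the gearbox; origin at its underside
- mortar: white ceramic mortar bowl, 100 mm across, 55 mm tall, on the table beyond the gearbox; origin at its underside
- sieve: round steel test sieve, 100 mm across, 35 mm tall, on the table between the robot and the gearbox; origin at its underside
- dishes: stack of three clear dishes, 60 mm across, 42 mm tall, on the table near the gearbox's near right corner; origin at its underside
- screwdriver: black-handled screwdriver, 180 mm long, lying on the table on the robot's side of the mill; origin at its underside

How it is judged:
By the outcome, as a careful person would: the job done as asked, in the order asked, and still so for the second after the job is handed in, with the robot touching nothing.
It also fails if it takes over 51 s, if anything falls off the work surface, if the arm or the gripper's body presses on something with over 40 N, if the wrist force passes 120 N, or if a joint passes its speed limit or range.

## Robot

A 6-joint arm with a two-finger parallel gripper is mounted at the origin on the work surface. World frame = base frame: x ahead of the robot, y to its left, z up, the work surface at z = 0. Lengths are in m, angles in rad, forces in N, time in s.
With the tool pointing down it reaches from about 0.275 to 0.725 m from the base axis. Payload 5.6 kg.
Tool frame: the origin (TCP) lies midway between the tips of the shut fingers; the grasp point (between the pads) lies 19 mm behind it (r.grip_point_offset is the distance from the TCP to the grasp point, in m); z points along the fingers, y is the direction in which the jaws open and shut (so a half turn about z gives the same grasp; the last joint's range is limited). The gripper opens to 85 mm and grips with 20 to 120 N. Pads are 22 mm wide; open, the fingers measure 114 mm over their backs; the gripper's body (76 mm by 85 mm) begins 54 mm behind the grasp point. The pads swing forward as they close: fully open they stand 13 mm farther back than shut.
Start: joints at [-1.036, 0.255, 0.108, 0, -1.424, -0.285], TCP at [0.136, -0.533, 0.209] pointing down, gripper open.
Joint ranges: [-2.95, 2.95], [-1.21, 1.97], [-1.09, 1.5], [-2.87, 1.71], [-2.94, -0.07], [-3.05, 3.05]. Speed limits (rad/s): [2.57, 2.57, 3.14, 3.14, 3.14, 3.14].

## Interface

Orientations are given as a 3x3 rotation matrix whose columns are the frame's x, y, z axes.
In Python, from station import r, snapshot gives the robot as it stands.
- The arm moves only by the tool step_arm, never from a script. Its argument "motion" is a list of rows, each a list of 7 numbers: the shift along the tool's x, y, z in m, then the turn, a rotation vector about the tool's x, y, z in degrees, then the finger opening in m, from 0 to 0.0854. A call has exactly 10 rows; each row shifts and turns the commanded pose from where the row before left it, along the tool's axes as they then stand; what a row does not reach is not made up. A row lasts 1/10 s, in which the tool goes at most 50 mm and 8.59 degrees, less where a joint would pass 70% of its speed; a pose out of reach is approached as far as the arm can. A call with a gripper value outside its range is refused whole. The fingers move at their own pace and stop on an object; "grip_force" is the grip in N (left out, the last holds). Time passes only in rows, so rows that do not move let the fingers close, or fill a call up. It gives the time, the measured TCP pose, the force and the opening at its end, in the units of the state.
- r.get_state(): the state, without advancing time (a new reading comes with each control period).
- snapshot(name): name is "scene" or "top" or "wrist"; returns a dict with "img" (384x512x3 uint8, blue, green, red), "camera_matrix" (3x3 intrinsics, pixels), "origin" and "rotation" of the camera in the world. Camera axes: x right, y down, z forward; pixel columns grow to the right and rows downward; lengths in m; the calibration is good to about 2 mm. A picture is of the moment at which its call begins. There is no depth.
- r.job_done(): hands the job in, once; it reports no verdict.
The state is a dict: "t": time; "joint_pos": joint angles; "qvel": joint speeds; "joint_efforts": joint torques, N m; "tool_pos": TCP position; "tcp_rot": TCP orientation; "wrist_force": force on the tool from outside, world axes, zero at the start; "wrist_torque": the same for the moment, N m; "opening": opening from 0.0 (shut) to 1.0 (fully open).
Only numpy, scipy, OpenCV 4.12 (cv2) and the standard library are available. Lean on these libraries where they do the work, as an engineer would, in place of code of your own. Each camera call takes 0.05 s, during which the arm holds its last target.

## Working session

There is one attempt and no reset: what is moved stays moved. The work goes in short steps, Python scripts to look and compute and a tool call to move; the robot and the scene stay as the last step left them, time stands still between calls to the robot, and variables do not carry over. Pictures are saved under pics/ and viewed, and the job is handed in when it is done.

Besides the shell and the picture viewer there is one more tool, called as name(argument=value, ...) on one line, values as JSON. step_arm: Moves the arm, as the interface text tells. Its arguments: {"type":"object","properties":{"motion":{"type":"array","items":{"type":"array","items":{"type":"number"}}},"grip_force":{"type":"number"}},"required":["motion"]}

```bash
ls; mkdir -p pics; python3 - <<'E'
from station import r,snapshot
import cv2,numpy as np
np.set_printoptions(precision=4,suppress=True)
for n in("scene","top","wrist"):
    s=snapshot(n);cv2.imwrite(f"pics/{n}0.png",s["img"]);np.savez(f"{n}0.npz",**s)
    print(n,s["camera_matrix"],s["origin"],s["rotation"])
st=r.get_state();print(st["t"],st["tool_pos"],st["tcp_rot"],st["opening"])
E
```

```text
pics
scene [[370.4743   0.     252.8401]
 [  0.     370.4743 195.1653]
 [  0.       0.       1.    ]] [0.9062 0.5773 0.736 ] [[-0.8602  0.3286 -0.3899]
 [ 0.5096  0.5843 -0.6316]
 [ 0.0203 -0.742  -0.6701]]
top [[425.6357   0.     250.3778]
 [  0.     425.6357 191.5439]
 [  0.       0.       1.    ]] [ 0.5023 -0.0052  1.1321] [[-0.0172 -0.9985  0.0513]
 [-0.9994  0.0156 -0.0301]
 [ 0.0293 -0.0518 -0.9982]]
wrist [[316.1225   0.     259.2538]
 [  0.     316.1225 192.0501]
 [  0.       0.       1.    ]] [ 0.0584 -0.5535  0.3731] [[-0.2464  0.9201  0.3046]
 [ 0.9692  0.2335  0.0786]
 [ 0.0011  0.3146 -0.9492]]
0.15 [ 0.1359 -0.5325  0.2083] [[-0.969  -0.2471 -0.0004]
 [-0.2471  0.969   0.0014]
 [ 0.0001  0.0015 -1.    ]] 0.9988759539143971
```

View pics/scene0.png

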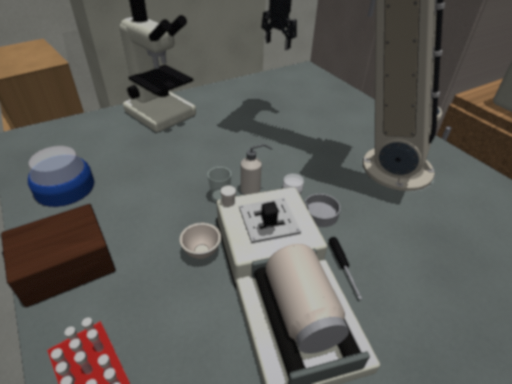

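View pics/top0.png

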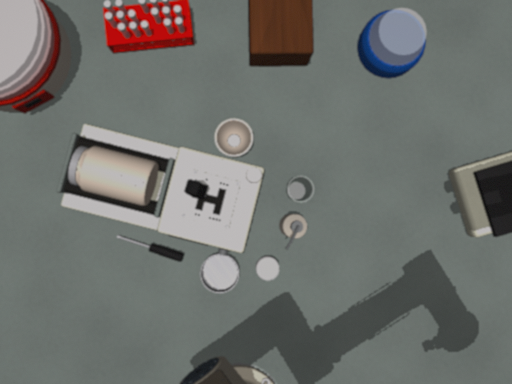

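The top view shows the mill at about (165,190), with the grip near (197,190) at the forward left of the H, which is around (210,198). I'll zoom in.

```bash
python3 - <<'E'
import cv2,numpy as np
a=cv2.imread("pics/top0.png")[135:265,150:290];cv2.imwrite("pics/topz.png",cv2.resize(a,None,fx=5,fy=5,interpolation=cv2.INTER_CUBIC)[:600])
a=cv2.imread("pics/scene0.png")[165:285,200:350];cv2.imwrite("pics/scz.png",cv2.resize(a,None,fx=5,fy=5,interpolation=cv2.INTER_CUBIC))
E
```

```text
(no output)
```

View pics/topz.png

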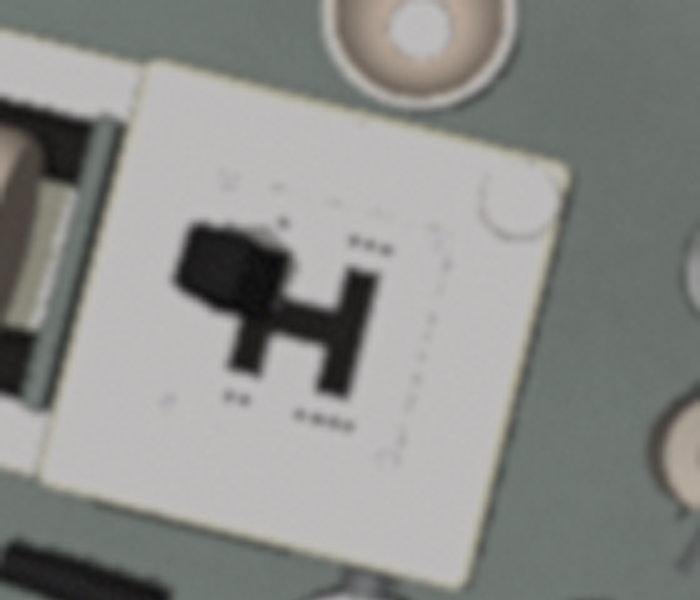

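View pics/scz.png

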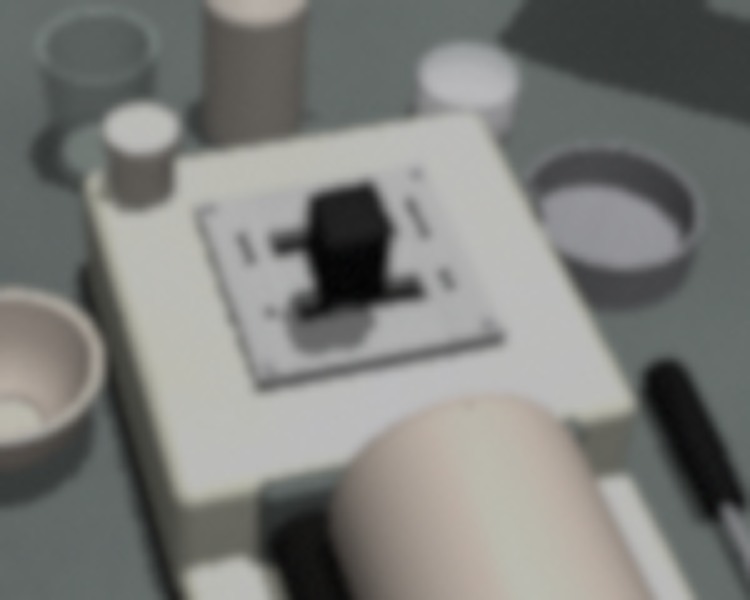

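```bash
cat > h.py <<'E'
import numpy as np,cv2
np.set_printoptions(precision=4,suppress=True)
def load(n):
    return dict(np.load(n+".npz"))
def ray(s,uv,z):
    K=s["camera_matrix"];d=s["rotation"]@np.linalg.inv(K)@np.array([uv[0],uv[1],1.]);o=s["origin"]
    return o+d*(z-o[2])/d[2]
def proj(s,p):
    c=s["rotation"].T@(np.asarray(p)-s["origin"]);u=s["camera_matrix"]@c;return u[:2]/u[2]
def tri(s1,u1,s2,u2):
    A=np.zeros((3,3));b=np.zeros(3)
    for s,u in((s1,u1),(s2,u2)):
        d=s["rotation"]@np.linalg.inv(s["camera_matrix"])@np.array([u[0],u[1],1.]);d/=np.linalg.norm(d)
        P=np.eye(3)-np.outer(d,d);A+=P;b+=P@s["origin"]
    return np.linalg.solve(A,b)
E
python3 - <<'E'
from h import *
t=load("top0");s=load("scene0")
f=lambda p:np.array([150+(p[0]-2)/5,135+(p[1]-2)/5]); g=lambda p:np.array([200+(p[0]-2)/5,165+(p[1]-2)/5])
C=[ray(t,f(p),.085) for p in[(150,60),(572,163),(467,587),(43,482)]]
C=np.array(C);print(C,C.mean(0),[np.linalg.norm(C[i]-C[i-1]) for i in range(4)])
fw=(C[0]+C[1]-C[2]-C[3]);print("yaw",np.arctan2(fw[1],fw[0]), np.arctan2(*( (C[0]+C[3]-C[1]-C[2])[[1,0]]))-np.pi/2)
# right slot ends
a=ray(t,f((363,270)),.095);b=ray(t,f((333,395)),.095);print("right slot",a,b,np.linalg.norm(a-b),np.arctan2(*(a-b)[[1,0]]),(a+b)/2)
# gate studs
# plate corners in scene
P=np.array([ray(s,g(p),.095) for p in[(200,207),(430,167),(503,337),(262,385)]]);print("plate",P,P.mean(0),[np.linalg.norm(P[i]-P[i-1]) for i in range(4)])
# top face of grip
G=np.array([f(p) for p in[(195,225),(252,228),(235,312),(178,275)]])
E
```

```text
[[ 0.6698  0.1359  0.085 ]
 [ 0.6159 -0.0716  0.085 ]
 [ 0.4084 -0.0162  0.085 ]
 [ 0.4633  0.1896  0.085 ]] [0.5393 0.0594 0.085 ] [np.float64(0.2133303311074516), np.float64(0.21432846785008045), np.float64(0.21475112677020036), np.float64(0.21301208193378493)]
yaw -0.257545073264581 -0.25762136264470437
right slot [0.5638 0.0321 0.095 ] [0.5032 0.0474 0.095 ] 0.06251347760662805 -0.24864421006639012 [0.5335 0.0398 0.095 ]
plate [[ 0.5826 -0.0085  0.095 ]
 [ 0.4653  0.0236  0.095 ]
 [ 0.5021  0.1376  0.095 ]
 [ 0.6149  0.1072  0.095 ]] [0.5412 0.065  0.095 ] [np.float64(0.12012295182074482), np.float64(0.12154966523956787), np.float64(0.11979952144305583), np.float64(0.11676307578643501)]
```

```bash
python3 - <<'E'
from h import *
t=load("top0");s=load("scene0")
f=lambda p:np.array([150+(p[0]-2)/5,135+(p[1]-2)/5]); g=lambda p:np.array([200+(p[0]-2)/5,165+(p[1]-2)/5])
yaw=-.255;gate=np.array([.54,.061,0]);R=np.array([[np.cos(yaw),-np.sin(yaw)],[np.sin(yaw),np.cos(yaw)]])
for z in(.165,.170,.175):
    p=ray(s,g((350,212)),z); print("scene top centre, gate frame",z,R.T@(p-gate)[:2])
    p=ray(t,f((222,255)),z); print("top", R.T@(p-gate)[:2])
for fo in(0,.1,.15,.2,.3):
    d=np.array([np.tan(fo),np.tan(.28),1]);d/=np.linalg.norm(d);tp=.165*d
    w=np.r_[R@tp[:2]+gate[:2],tp[2]+.015]
    print(fo,tp,(proj(t,w)-[150,135])*5,(proj(s,w)-[200,165])*5)
# crop dark mask
m=cv2.cvtColor(t["img"],cv2.COLOR_BGR2GRAY)
print(m[175:205,180:225])
E
```

```text
scene top centre, gate frame 0.165 [0.0131 0.0345]
top [0.0184 0.0382]
scene top centre, gate frame 0.17 [0.0149 0.0394]
top [0.0182 0.0376]
scene top centre, gate frame 0.175 [0.0168 0.0443]
top [0.018  0.0371]
0 [0.     0.0456 0.1586] [192.0693 287.6239] [385.1489 207.5938]
0.1 [0.0158 0.0454 0.1578] [201.295  253.6668] [350.6263 214.8952]
0.15 [0.0237 0.0451 0.1569] [206.3495 236.9865] [333.1925 219.2064]
0.2 [0.0316 0.0448 0.1556] [211.6775 220.5732] [315.7163 223.9439]
0.3 [0.047  0.0437 0.152 ] [223.0857 188.747 ] [280.8602 234.6459]
[[187 187 186 ... 186 186 188]
 [187 186 187 ... 186 186 184]
 [187 186 187 ... 186 183 181]
 ...
 [187 186 187 ... 105 159 184]
 [187 186 187 ... 118 167 187]
 [187 187 187 ... 131 176 189]]
```

```bash
python3 - <<'E'
from h import *
for n,(a,b,c,d) in dict(top=(172,212,180,230),scene=(195,240,250,290)).items():
    im=load(n+"0")["img"][a:b,c:d].astype(float)
    im=np.clip((im/70.)**.6*255,0,255).astype(np.uint8)
    cv2.imwrite(f"pics/{n}zz.png",cv2.resize(im,None,fx=12,fy=12,interpolation=cv2.INTER_CUBIC))
E
```

```text
(no output)
```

View pics/topzz.png

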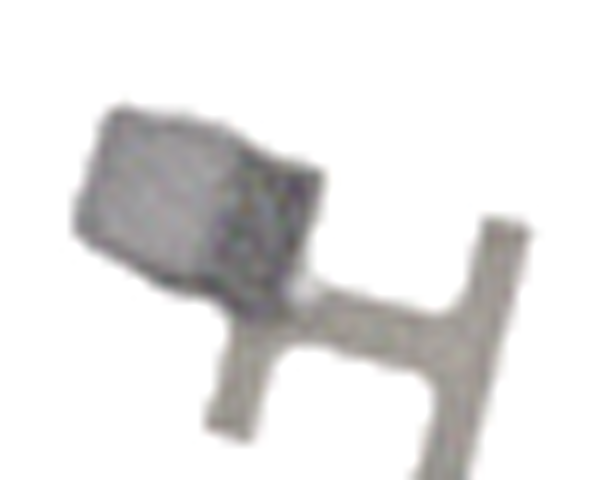

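View pics/scenezz.png

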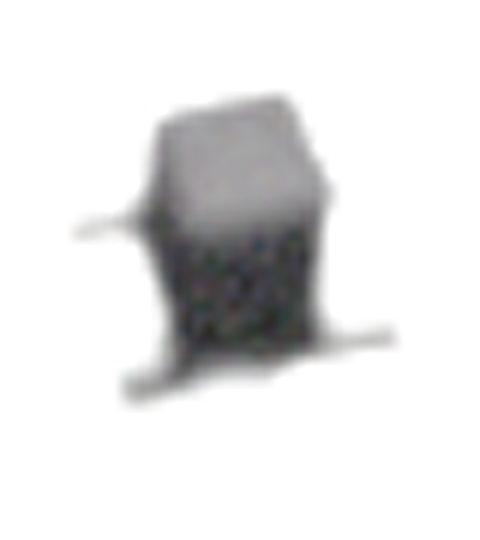

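Grip top centre triangulates to about (0.016, 0.038) in the gate frame, so the lever is in the first slot with fore lean of about 0.1. The two views agree on the height. First I'll lift, turn square to the gate and shut the fingers.

step_arm(motion=[[0, 0, -0.004, 0, 0, 2.9, 0], [0, 0, -0.004, 0, 0, 2.9, 0], [0, 0, -0.004, 0, 0, 2.9, 0], [0, 0, -0.004, 0, 0, 2.9, 0], [0, 0, -0.004, 0, 0, 2.9, 0], [0, 0, -0.004, 0, 0, 2.9, 0], [0, 0, -0.004, 0, 0, 2.9, 0], [0, 0, -0.004, 0, 0, 2.9, 0], [0, 0, -0.004, 0, 0, 2.9, 0], [0, 0, -0.004, 0, 0, 2.9, 0]], grip_force=30)

```text
t: 1.15
tool_pos: [0.136, -0.5327, 0.2488]
tcp_rot: [[-0.967, 0.256, -0.0], [0.256, 0.967, 0.001], [0.0, 0.001, -1.0]]
wrist_force: [0.2, 0.1, 0.2]
opening: 0.001
```

```bash
cat >> h.py <<'E'
yaw=-.255;gate=np.array([.54,.061,0.]);Rg=np.array([[np.cos(yaw),-np.sin(yaw),0],[np.sin(yaw),np.cos(yaw),0],[0,0,1]])
def stat(target=None):
    from station import r
    s=r.get_state();p=np.array(s["tool_pos"]);R=np.array(s["tcp_rot"])
    print("t",round(s["t"],2),"gate-frame",Rg.T@(p-gate),"F",Rg.T@np.array(s["wrist_force"]),"open",round(s["opening"],3),"q",np.array(s["joint_pos"]))
    print("R in gate",(Rg.T@R).round(3).tolist())
    if target is not None: print("tool delta",R.T@(Rg@np.array(target)+gate-p))
E
python3 -c "
from h import *;stat([.065,.036,.25])"
```

```text
t 1.15 gate-frame [-0.2412 -0.6764  0.2488] F [0.1222 0.1672 0.2408] open 0.001 q [-1.0364  0.2477  0.1983 -0.0003 -1.5222 -0.7928]
R in gate [[-1.0, 0.003, -0.0], [0.003, 1.0, 0.001], [0.0, 0.001, -1.0]]
tool delta [-0.3038  0.7135 -0.0008]
```

step_arm(motion=[[-0.006, 0.015, 0, 0, 0, 0, 0], [-0.012, 0.028, 0, 0, 0, 0, 0], [-0.015, 0.035, 0, 0, 0, 0, 0], [-0.015, 0.035, 0, 0, 0, 0, 0], [-0.015, 0.035, 0, 0, 0, 0, 0], [-0.015, 0.035, 0, 0, 0, 0, 0], [-0.015, 0.035, 0, 0, 0, 0, 0], [-0.015, 0.035, 0, 0, 0, 0, 0], [-0.015, 0.035, 0, 0, 0, 0, 0], [-0.015, 0.035, 0, 0, 0, 0, 0]])

```text
t: 2.15
tool_pos: [0.3518, -0.2533, 0.2488]
tcp_rot: [[-0.968, 0.252, 0.0], [0.252, 0.968, 0.0], [-0.0, 0.0, -1.0]]
wrist_force: [0.0, -0.8, -0.3]
opening: 0.0
```

step_arm(motion=[[-0.018, 0.042, 0, 0, 0, 0, 0], [-0.018, 0.042, 0, 0, 0, 0, 0], [-0.018, 0.042, 0, 0, 0, 0, 0], [-0.018, 0.042, 0, 0, 0, 0, 0], [-0.018, 0.042, 0, 0, 0, 0, 0], [-0.018, 0.042, 0, 0, 0, 0, 0], [-0.018, 0.042, 0, 0, 0, 0, 0], [-0.018, 0.042, 0, 0, 0, 0, 0], [-0.012, 0.028, 0, 0, 0, 0, 0], [-0.006, 0.012, 0, 0, 0, 0, 0]])

```text
t: 3.15
tool_pos: [0.6038, 0.0704, 0.2473]
tcp_rot: [[-0.968, 0.25, -0.002], [0.25, 0.968, -0.0], [0.002, -0.001, -1.0]]
wrist_force: [0.2, -0.4, 0.0]
opening: -0.004
```

```bash
cat > pic.py <<'E'
import sys
from h import *
from station import snapshot
n=sys.argv[1];stat()
for c in sys.argv[2:]:
    s=snapshot(c);np.savez(f"{c}{n}.npz",**s)
    uv=proj(s,Rg@np.array([0,0,.13])+gate).round().astype(int)
    h=(50,65) if c!="wrist" else (190,250)
    y0=max(uv[1]-h[0],0);x0=max(uv[0]-h[1],0)
    im=s["img"] if c=="wrist" else s["img"][y0:y0+2*h[0],x0:x0+2*h[1]]
    k=6 if c!="wrist" else 1.5
    im=np.clip((im/190.)**.6*255,0,255).astype(np.uint8)
    cv2.imwrite(f"pics/{c}{n}.png",cv2.resize(im,None,fx=k,fy=k,interpolation=cv2.INTER_CUBIC)); print(c,"crop",x0,y0,k)
E
python3 pic.py 1 scene wrist
```

```text
t 3.15 gate-frame [0.0593 0.0252 0.2473] F [ 0.2692 -0.3543  0.0159] open -0.004 q [ 0.3723  0.3696  0.3647 -0.0009 -1.5682 -2.196 ]
R in gate [[-1.0, -0.002, -0.002], [-0.002, 1.0, -0.001], [0.002, -0.001, -1.0]]
scene crop 205 157 6
wrist crop 0 0 1.5
```

View pics/wrist1.png

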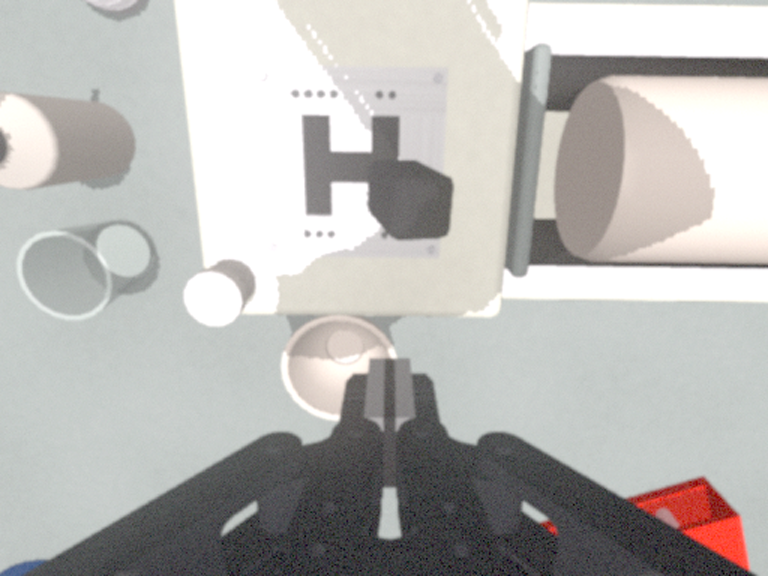

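View pics/scene1.png

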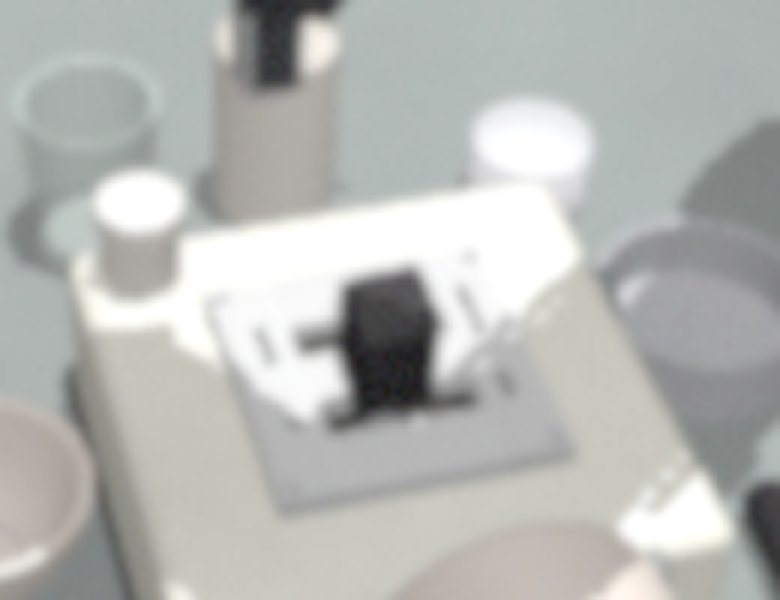

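```bash
python3 - <<'E'
from h import *
w=load("wrist1");f=lambda p:np.array(p)/1.5-.17
gf=lambda p:(Rg.T@(p-gate)).round(4)
print("gate",gf(ray(w,f((351,165)),.095)), ray(w,f((351,165)),.095))
a=ray(w,f((317,115)),.095);b=ray(w,f((317,215)),.095);print(gf(a),gf(b),np.linalg.norm(a-b),np.arctan2(*(b-a)[[1,0]]))
im=w["img"][90:170,235:315].astype(float);im=np.clip((im/60)**.6*255,0,255).astype(np.uint8)
cv2.imwrite("pics/wz.png",cv2.resize(im,None,fx=7,fy=7,interpolation=cv2.INTER_CUBIC))
im=w["img"][220:330,200:330].astype(float);im=np.clip((im/120)**.6*255,0,255).astype(np.uint8)
cv2.imwrite("pics/wt.png",cv2.resize(im,None,fx=5,fy=5,interpolation=cv2.INTER_CUBIC))
E
```

```text
gate [ 0.0004 -0.      0.095 ] [0.5404 0.0609 0.095 ]
[-0.0301 -0.0207  0.095 ] [ 0.0329 -0.0236  0.095 ] 0.06302244768162672 -0.3010282059949096
```

View pics/wz.png

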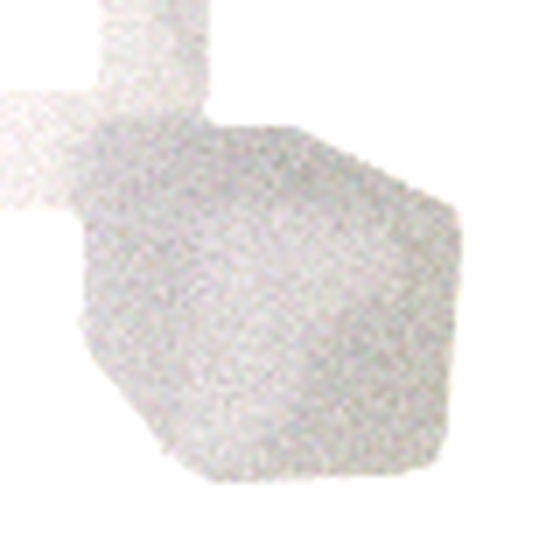

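View pics/wt.png

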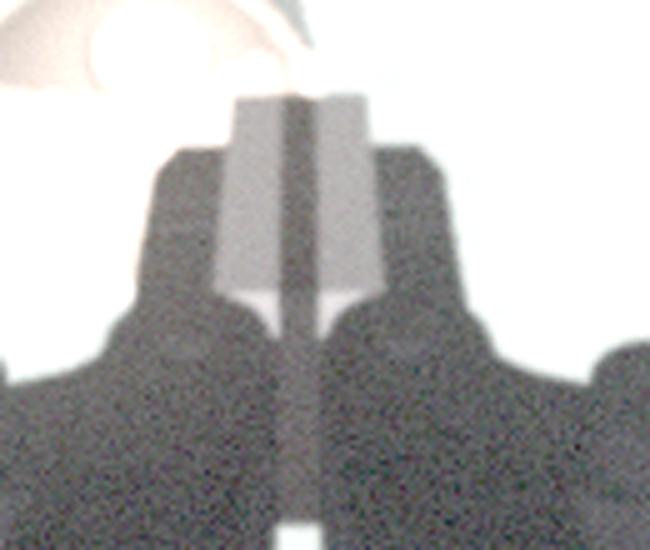

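```bash
python3 - <<'E'
from h import *
w=load("wrist1");f=lambda p:np.array([235+(p[0]-3)/7,90+(p[1]-3)/7])
gf=lambda p:(Rg.T@(p-gate)).round(4)
for p in[(310,478),(455,320),(300,128),(85,290)]:
  for z in(.165,.172,.118): print(p,z,gf(ray(w,f(p),z)))
stat([.062,.036,.145])
E
```

```text
(310, 478) 0.165 [0.0329 0.0404 0.165 ]
(310, 478) 0.172 [0.0314 0.0399 0.172 ]
(310, 478) 0.118 [0.0429 0.0433 0.118 ]
(455, 320) 0.165 [0.015  0.0561 0.165 ]
(455, 320) 0.172 [0.0141 0.0552 0.172 ]
(455, 320) 0.118 [0.0217 0.062  0.118 ]
(300, 128) 0.165 [-0.0056  0.0385  0.165 ]
(300, 128) 0.172 [-0.006   0.0381  0.172 ]
(300, 128) 0.118 [-0.0029  0.0411  0.118 ]
(85, 290) 0.165 [0.0118 0.0151 0.165 ]
(85, 290) 0.172 [0.0109 0.0153 0.172 ]
(85, 290) 0.118 [0.0178 0.0132 0.118 ]
t 3.25 gate-frame [0.0593 0.0241 0.2473] F [-0.7623  0.3015 -0.5481] open -0.003 q [ 0.3711  0.3687  0.3635 -0.0007 -1.568  -2.1952]
R in gate [[-1.0, -0.002, -0.002], [-0.002, 1.0, -0.001], [0.002, -0.001, -1.0]]
tool delta [-0.003   0.012   0.1023]
```

step_arm(motion=[[0, 0.006, 0.005, 0, 0, 0, 0], [0, 0.006, 0.01, 0, 0, 0, 0], [0, 0, 0.014, 0, 0, 0, 0], [0, 0, 0.014, 0, 0, 0, 0], [0, 0, 0.014, 0, 0, 0, 0], [0, 0, 0.014, 0, 0, 0, 0], [0, 0, 0.014, 0, 0, 0, 0], [0, 0, 0.01, 0, 0, 0, 0], [0, 0, 0.005, 0, 0, 0, 0], [0, 0, 0.002, 0, 0, 0, 0]])

```text
t: 4.25
tool_pos: [0.6061, 0.0786, 0.1466]
tcp_rot: [[-0.967, 0.254, -0.0], [0.254, 0.967, -0.0], [0.0, -0.0, -1.0]]
wrist_force: [0.1, -0.3, -0.2]
opening: 0.002
```

step_arm(motion=[[0.004, 0, 0, 0, 0, 0, 0], [0.005, 0, 0, 0, 0, 0, 0], [0.004, 0, 0, 0, 0, 0, 0], [0.003, 0, 0, 0, 0, 0, 0], [0.003, 0, 0, 0, 0, 0, 0], [0.003, 0, 0, 0, 0, 0, 0], [0.002, 0, 0, 0, 0, 0, 0], [0.002, 0, 0, 0, 0, 0, 0], [0.001, 0, 0, 0, 0, 0, 0], [0, 0, 0, 0, 0, 0, 0]])

```text
t: 5.25
tool_pos: [0.5803, 0.0857, 0.147]
tcp_rot: [[-0.967, 0.253, -0.0], [0.253, 0.967, 0.0], [0.0, -0.0, -1.0]]
wrist_force: [2.2, 0.2, 1.0]
opening: 0.0
```

```bash
python3 pic.py 2 scene top wrist
```

```text
t 5.25 gate-frame [0.0327 0.034  0.147 ] F [2.0922 0.7774 0.9559] open 0.0 q [ 0.4129  0.3515  0.0846 -0.     -1.304  -2.24  ]
R in gate [[-1.0, 0.001, -0.0], [0.001, 1.0, -0.0], [0.0, -0.0, -1.0]]
scene crop 205 157 6
top crop 144 148 6
wrist crop 0 0 1.5
```

View pics/scene2.png

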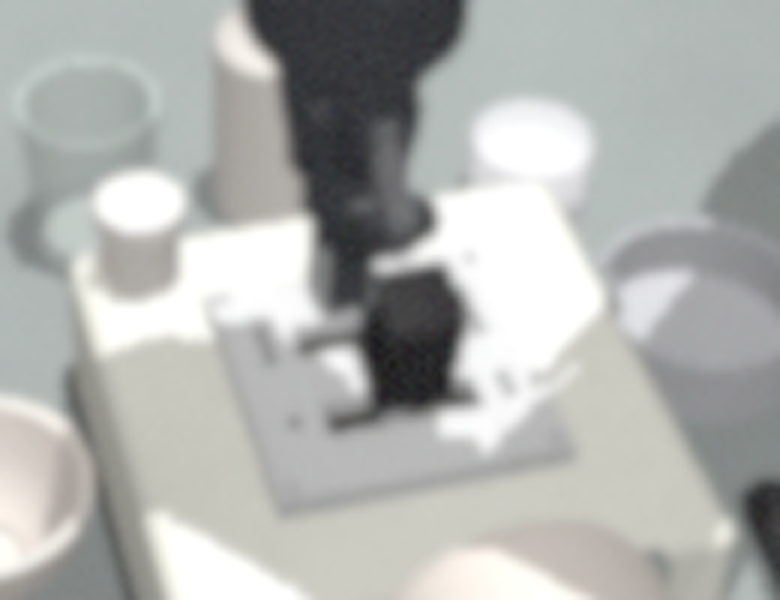

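View pics/wrist2.png

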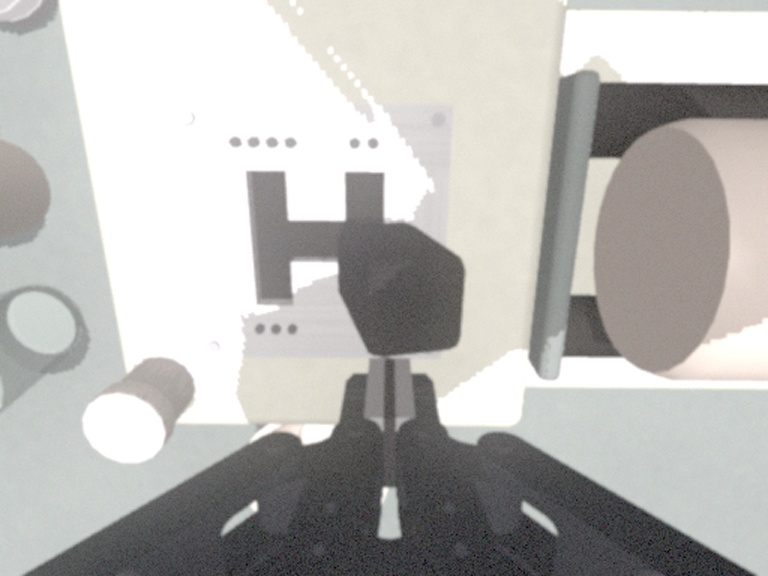

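The finger is in contact at 2 N, and the remaining fore lean is about 0.03. I'll push another 4.5 mm to reach the crossing's middle, then check.

step_arm(motion=[[0.001, 0, 0, 0, 0, 0, 0], [0.001, 0, 0, 0, 0, 0, 0], [0.001, 0, 0, 0, 0, 0, 0], [0.001, 0, 0, 0, 0, 0, 0], [0.001, 0, 0, 0, 0, 0, 0], [0, 0, 0, 0, 0, 0, 0], [-0.005, 0, 0, 0, 0, 0, 0], [-0.01, 0, 0, 0, 0, 0, 0], [-0.01, 0, 0, 0, 0, 0, 0], [-0.005, 0, 0, 0, 0, 0, 0]])

```text
t: 6.4
tool_pos: [0.6055, 0.0788, 0.1464]
tcp_rot: [[-0.967, 0.254, -0.001], [0.254, 0.967, -0.0], [0.001, -0.001, -1.0]]
wrist_force: [-0.6, 0.5, -0.3]
opening: 0.002
```

```bash
python3 pic.py 3 scene wrist
```

```text
t 6.4 gate-frame [0.0588 0.0338 0.1464] F [-0.6574  0.3191 -0.3233] open 0.002 q [ 0.3851  0.3989  0.1538  0.     -1.3266 -2.2129]
R in gate [[-1.0, 0.002, -0.001], [0.002, 1.0, -0.001], [0.001, -0.001, -1.0]]
scene crop 205 157 6
wrist crop 0 0 1.5
```

View pics/wrist3.png

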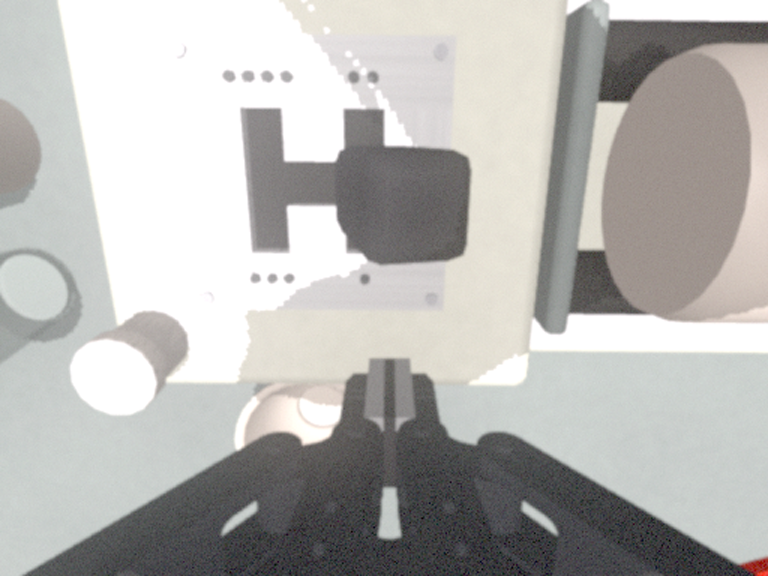

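View pics/scene3.png

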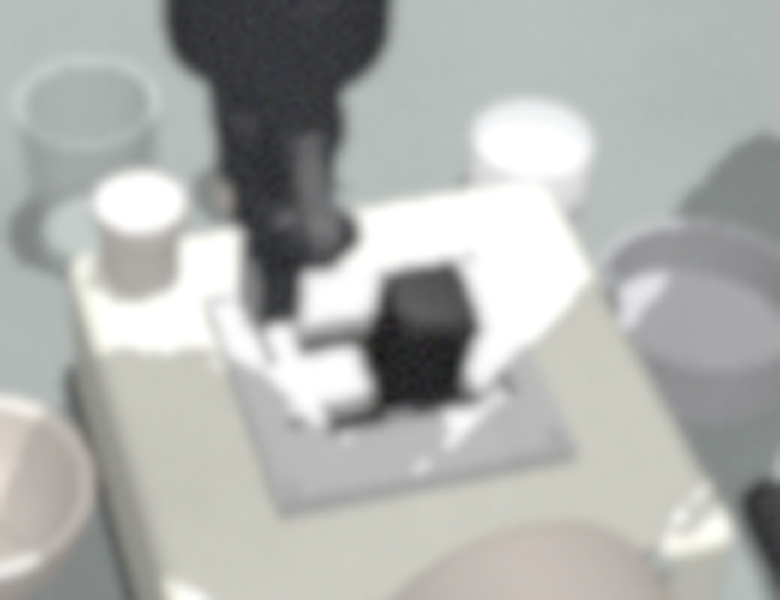

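```bash
python3 - <<'E'
from h import *
w=load("wrist3");f=lambda p:np.array(p)/1.5-.17
gf=lambda p:(Rg.T@(p-gate)).round(4)
for p in[(415,262),(415,148),(469,205),(336,190)]:
  for z in(.173,.118): print(p,z,gf(ray(w,f(p),z)))
stat([.06,.09,.146])
im=w["img"][90:180,215:320].astype(float);im=np.clip((im/60)**.6*255,0,255).astype(np.uint8)
cv2.imwrite("pics/wz3.png",cv2.resize(im,None,fx=6,fy=6,interpolation=cv2.INTER_CUBIC))
E
```

```text
(415, 262) 0.173 [0.0168 0.0409 0.173 ]
(415, 262) 0.118 [0.0317 0.0439 0.118 ]
(415, 148) 0.173 [-0.0162  0.0404  0.173 ]
(415, 148) 0.118 [-0.0144  0.0433  0.118 ]
(469, 205) 0.173 [-0.0003  0.0563  0.173 ]
(469, 205) 0.118 [0.0078 0.0655 0.118 ]
(336, 190) 0.173 [-0.0047  0.0179  0.173 ]
(336, 190) 0.118 [0.0017 0.0117 0.118 ]
t 6.5 gate-frame [0.0585 0.0337 0.1463] F [0.0217 0.3135 0.2934] open -0.001 q [ 0.3854  0.3984  0.1529 -0.0001 -1.3263 -2.2134]
R in gate [[-1.0, 0.002, -0.001], [0.002, 1.0, -0.001], [0.001, -0.001, -1.0]]
tool delta [-0.0014  0.0563  0.0002]
```

View pics/wz3.png

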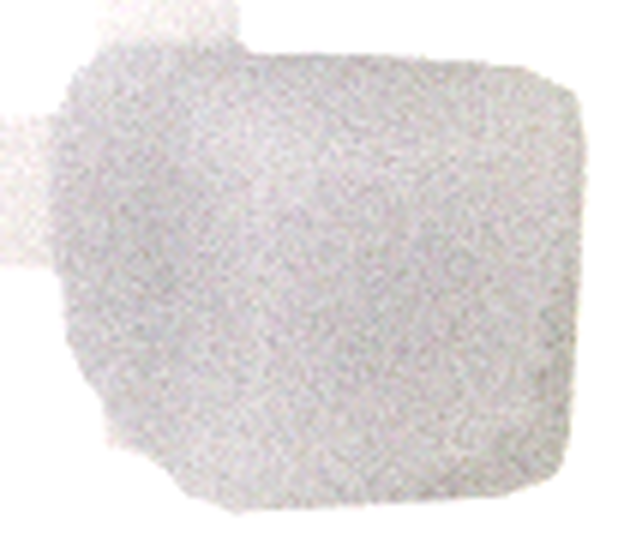

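The grip's top face spans x' from -16 to +17 mm, so it sits in the middle of the crossing. Next I'll go round to the left face.

step_arm(motion=[[0, 0.01, 0, 0, 0, 0, 0], [0, 0.02, 0, 0, 0, 0, 0], [0, 0.015, 0, 0, 0, 0, 0], [0, 0.009, 0, 0, 0, 0, 0], [0.008, 0, 0, 0, 0, 0, 0], [0.016, 0, 0, 0, 0, 0, 0], [0.018, 0, 0, 0, 0, 0, 0], [0.012, 0, 0, 0, 0, 0, 0], [0.004, 0, 0, 0, 0, 0, 0], [0, 0, 0, 0, 0, 0, 0]])

```text
t: 7.5
tool_pos: [0.5618, 0.1464, 0.1474]
tcp_rot: [[-0.967, 0.253, 0.001], [0.253, 0.967, 0.0], [-0.001, 0.0, -1.0]]
wrist_force: [0.9, -0.3, 0.4]
opening: -0.001
```

```bash
python3 -c "
from h import *;stat([0,.03,.146])"
```

```text
t 7.5 gate-frame [-0.0004  0.0881  0.1474] F [ 0.9367 -0.017   0.4373] open -0.001 q [ 0.5241  0.3393  0.068   0.0001 -1.2989 -2.3507]
R in gate [[-1.0, 0.001, 0.001], [0.001, 1.0, 0.0], [-0.001, 0.0, -1.0]]
tool delta [-0.0004 -0.0581  0.0014]
```

step_arm(motion=[[0, -0.005, 0, 0, 0, 0, 0], [0, -0.007, 0, 0, 0, 0, 0], [0, -0.006, 0, 0, 0, 0, 0], [0, -0.006, 0, 0, 0, 0, 0], [0, -0.006, 0, 0, 0, 0, 0], [0, -0.006, 0, 0, 0, 0, 0], [0, -0.006, 0, 0, 0, 0, 0], [0, -0.006, 0, 0, 0, 0, 0], [0, -0.005, 0, 0, 0, 0, 0], [0, -0.003, 0, 0, 0, 0, 0]])

```text
t: 8.5
tool_pos: [0.5499, 0.0922, 0.1501]
tcp_rot: [[-0.967, 0.253, 0.006], [0.253, 0.967, 0.001], [-0.006, 0.003, -1.0]]
wrist_force: [-0.7, 4.2, 12.5]
opening: -0.0
```

```bash
python3 pic.py 4 scene wrist
```

```text
t 8.5 gate-frame [0.0017 0.0326 0.1501] F [-1.7373  3.8922 12.4834] open -0.0 q [ 0.4477  0.2892  0.0034  0.0015 -1.2786 -2.2747]
R in gate [[-1.0, 0.001, 0.006], [0.001, 1.0, 0.003], [-0.006, 0.003, -1.0]]
scene crop 205 157 6
wrist crop 0 27 1.5
```

View pics/wrist4.png

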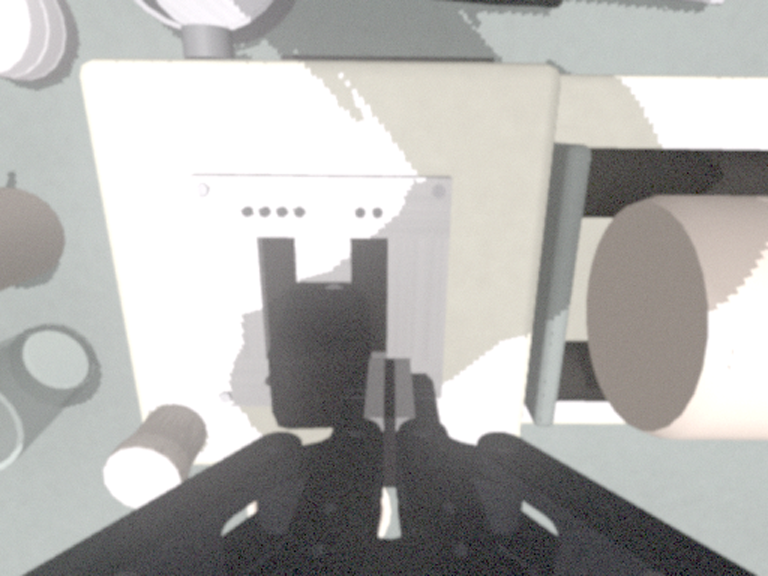

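View pics/scene4.png

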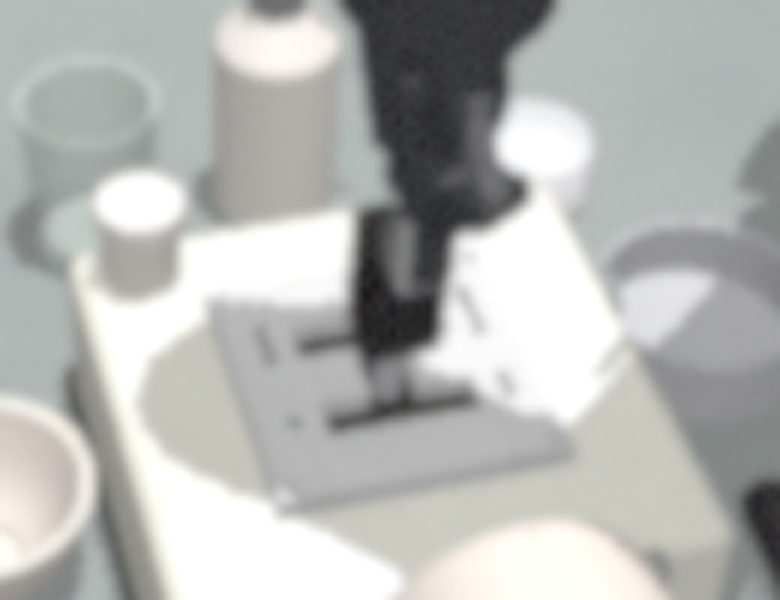

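The grip's rising top edge is pressing up under the finger's flare (12 N in z). I'll raise the tool 12 mm, easing off slightly, before pushing on.

step_arm(motion=[[0, 0.001, -0.002, 0, 0, 0, 0], [0, 0.002, -0.003, 0, 0, 0, 0], [0, 0.002, -0.003, 0, 0, 0, 0], [0, 0, -0.003, 0, 0, 0, 0], [0, 0, -0.001, 0, 0, 0, 0], [0, 0, 0, 0, 0, 0, 0], [0, 0, 0, 0, 0, 0, 0], [0, -0.002, 0, 0, 0, 0, 0], [0, -0.002, 0, 0, 0, 0, 0], [0, -0.001, 0, 0, 0, 0, 0]])

```text
t: 9.6
tool_pos: [0.5478, 0.0918, 0.1589]
tcp_rot: [[-0.967, 0.254, -0.0], [0.254, 0.967, -0.0], [0.0, -0.0, -1.0]]
wrist_force: [-0.1, 0.2, -0.6]
opening: 0.002
```

```bash
python3 - <<'E'
from h import *
w=load("wrist4");f=lambda p:np.array(p)/1.5-.17
gf=lambda p:(Rg.T@(p-gate)).round(4)
for p in[(330,283),(300,427)]:
  for z in(.18,.12): print(p,z,gf(ray(w,f(p),z)))
stat()
E
```

```text
(330, 283) 0.18 [-0.0353  0.0139  0.18  ]
(330, 283) 0.12 [-0.0158  0.0062  0.12  ]
(300, 427) 0.18 [0.015  0.0018 0.18  ]
(300, 427) 0.12 [ 0.0569 -0.0113  0.12  ]
t 9.6 gate-frame [-0.0002  0.0318  0.1589] F [-0.193   0.1835 -0.6442] open 0.002 q [ 0.4478  0.2855  0.0218  0.     -1.3072 -2.275 ]
R in gate [[-1.0, 0.001, -0.0], [0.001, 1.0, -0.0], [0.0, -0.0, -1.0]]
```

step_arm(motion=[[0, -0.002, 0, 0, 0, 0, 0], [0, -0.003, 0, 0, 0, 0, 0], [0, -0.003, 0, 0, 0, 0, 0], [0, -0.003, 0, 0, 0, 0, 0], [0, -0.003, 0, 0, 0, 0, 0], [0, -0.003, 0, 0, 0, 0, 0], [0, -0.003, 0, 0, 0, 0, 0], [0, -0.002, 0, 0, 0, 0, 0], [0, -0.002, 0, 0, 0, 0, 0], [0, 0, 0, 0, 0, 0, 0]])

```text
t: 10.6
tool_pos: [0.5418, 0.0686, 0.159]
tcp_rot: [[-0.967, 0.254, 0.0], [0.254, 0.967, 0.0], [-0.0, 0.0, -1.0]]
wrist_force: [0.0, 0.4, -0.3]
opening: 0.001
```

```bash
python3 pic.py 5 scene wrist
```

```text
t 10.6 gate-frame [-0.0002  0.0078  0.159 ] F [-0.0799  0.3664 -0.2826] open 0.001 q [ 0.4127  0.2673 -0.0029  0.     -1.3006 -2.24  ]
R in gate [[-1.0, 0.002, 0.0], [0.002, 1.0, 0.0], [-0.0, 0.0, -1.0]]
scene crop 205 157 6
wrist crop 0 25 1.5
```

View pics/wrist5.png

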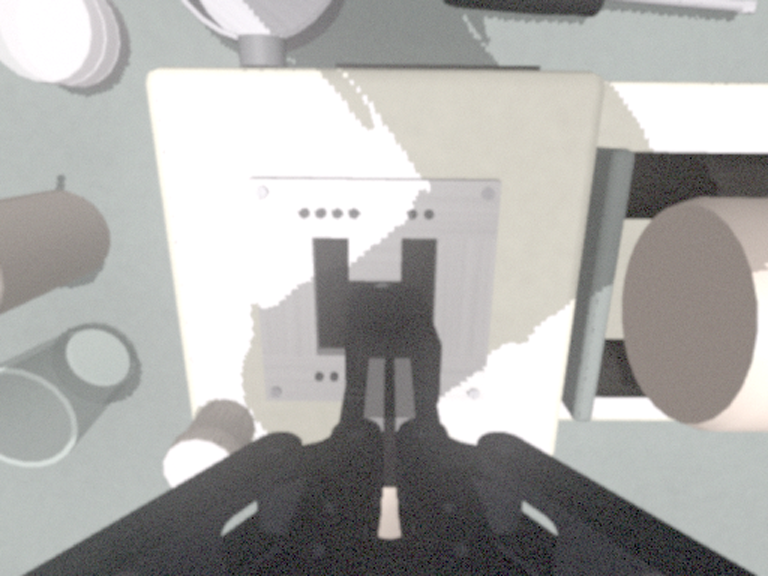

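View pics/scene5.png

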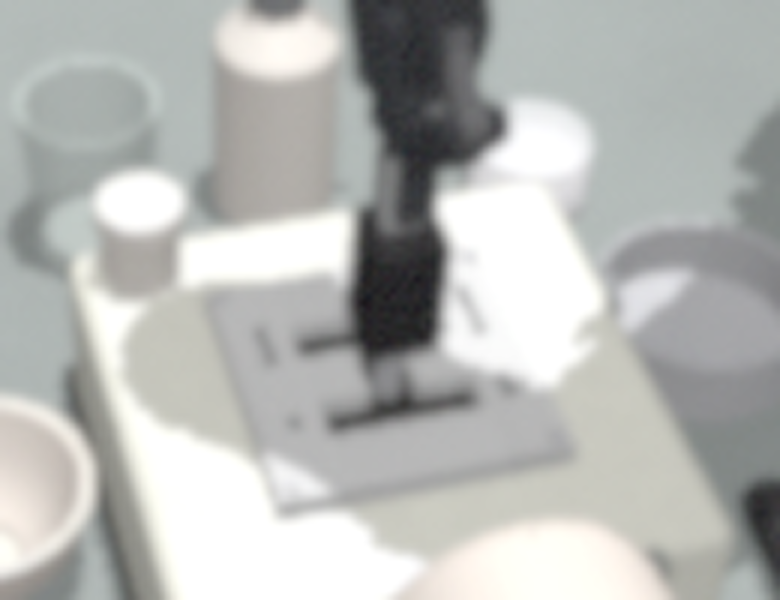

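```bash
python3 - <<'E'
from h import *
s=load("scene5");gf=lambda p:(Rg.T@(p-gate)).round(4)
f=lambda p:np.array([205+(p[0]-2.5)/6,157+(p[1]-2.5)/6])
for p in[(393,388),(378,385),(408,385)]: print(gf(ray(s,f(p),.095)))
for q in [(0,.008,.159),(0.011,.008,.159),(-.011,.008,.159)]: print((proj(s,Rg@np.array(q)+gate)-[205,157])*6)
# grip bottom-left edge (z~.12)
for p in [(362,350),(435,345)]: print("bottom",gf(ray(s,f(p),.12)),gf(ray(s,f(p),.115)))
for p in [(360,215),(440,225)]: print("top",gf(ray(s,f(p),.178)))
for n in "345":
  im=load("scene"+n)["img"][185:230,255:290].astype(float);im=np.clip((im/60)**.6*255,0,255).astype(np.uint8)
  cv2.imwrite(f"pics/sz{n}.png",cv2.resize(im,None,fx=12,fy=12,interpolation=cv2.INTER_CUBIC))
E
python3 -c "
import cv2,numpy as np
cv2.imwrite('pics/sz.png',np.hstack([cv2.resize(cv2.imread(f'pics/sz{n}.png'),None,fx=.62,fy=.62) for n in '345']))"
```

```text
[0.0013 0.0134 0.095 ]
[0.0066 0.0102 0.095 ]
[-0.005   0.0133  0.095 ]
[398.0309 258.723 ]
[370.6205 263.73  ]
[425.2869 253.7442]
bottom [0.0154 0.0132 0.12  ] [0.0137 0.0085 0.115 ]
bottom [-0.0132  0.018   0.12  ] [-0.0151  0.0133  0.115 ]
top [ 0.0142 -0.0011  0.178 ]
top [-0.0133  0.0119  0.178 ]
```

View pics/sz.png

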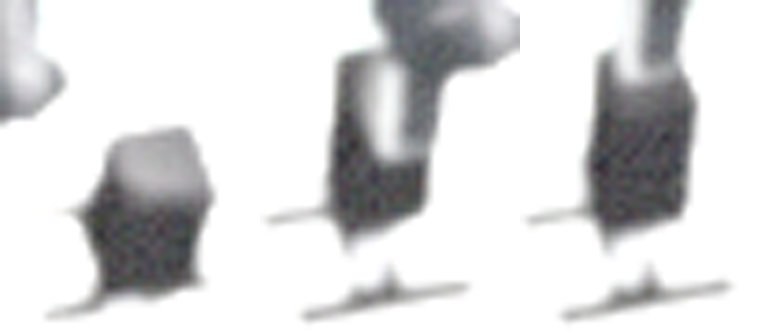

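```bash
python3 pic.py 6 top; python3 - <<'E'
from h import *
gf=lambda p:(Rg.T@(p-gate)).round(4)
for n,tip in(("3",(0.0588,.0338,.1464)),("4",(.0017,.0326,.1501)),("5",(-.0002,.0078,.159))):
  w=load("wrist"+n);s=load("scene"+n);p=Rg@np.array(tip)+gate
  print(n,"wrist px x1.5",proj(w,p)*1.5,"scene",(proj(s,p)-[205,157])*6, "sz", (proj(s,p)-[255,185])*12*.62)
s=load("scene5")
E
```

```text
t 10.7 gate-frame [-0.0002  0.0081  0.159 ] F [ 0.3169 -0.3316 -0.129 ] open 0.0 q [ 0.413   0.2676 -0.0026 -0.     -1.3005 -2.2401]
R in gate [[-1.0, 0.001, 0.0], [0.001, 1.0, 0.0], [-0.0, 0.0, -1.0]]
top crop 144 148 6
3 wrist px x1.5 [391.1303 349.7601] scene [267.6965 356.5697] sz [-40.0563 233.8264]
4 wrist px x1.5 [391.5618 350.31  ] scene [412.8065 319.7336] sz [139.8801 188.1496]
5 wrist px x1.5 [390.4174 350.3676] scene [398.3648 258.2882] sz [121.9723 111.9574]
```

View pics/top6.png

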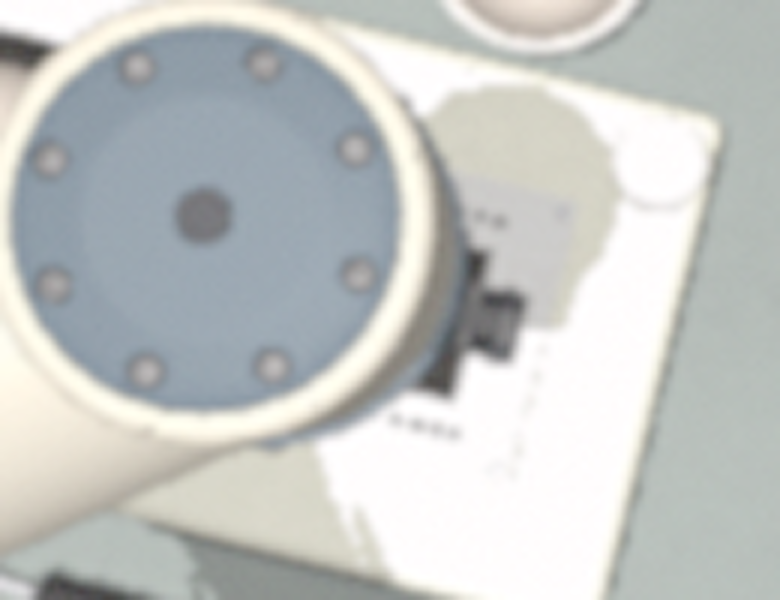

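```bash
python3 - <<'E'
from h import *
gf=lambda p:(Rg.T@(p-gate)).round(4)
t=load("top6");f=lambda p:np.array([144+(p[0]-2.5)/6,148+(p[1]-2.5)/6])
for p in[(525,293),(511,360)]: print("top right corners",[gf(ray(t,f(p),z)) for z in(.165,.18)])
s=load("scene5");g=lambda p:np.array([255+(p[0]-520+0)/7.44,185+p[1]/7.44])
for p in[(605,50),(695,95),(612,75)]: print("scene", [gf(ray(s,g(p),z)) for z in(.165,.18)])
for ac in(0,.1,.2,.28):
  for l,nm in((.105,"bottom"),(.165,"top")):
    ax=np.array([0,-np.sin(ac),np.cos(ac)]);yy=np.array([0,np.cos(ac),np.sin(ac)])
    print(ac,nm,[((proj(s,Rg@(l*ax+sx*np.array([.017,0,0])+sy*.017*yy+[0,0,.015])+gate)-[255,185])*7.44+[520,0]).round().tolist() for sx,sy in((1,1),(-1,1),(1,-1),(-1,-1))])
E
```

```text
top right corners [array([ 0.0145, -0.0493,  0.165 ]), array([ 0.0139, -0.0497,  0.18  ])]
top right corners [array([-0.0114, -0.0502,  0.165 ]), array([-0.0115, -0.0506,  0.18  ])]
scene [array([ 0.0044, -0.0162,  0.165 ]), array([ 0.0102, -0.0002,  0.18  ])]
scene [array([-0.0161,  0.0107,  0.165 ]), array([-0.0097,  0.026 ,  0.18  ])]
scene [array([ 0.0059, -0.0045,  0.165 ]), array([0.0116, 0.0112, 0.18  ])]
0 bottom [[592.0, 232.0], [695.0, 212.0], [561.0, 159.0], [661.0, 141.0]]
0 top [[601.0, 91.0], [708.0, 71.0], [568.0, 19.0], [672.0, 1.0]]
0.1 bottom [[583.0, 206.0], [684.0, 187.0], [551.0, 143.0], [650.0, 125.0]]
0.1 top [[584.0, 53.0], [690.0, 34.0], [552.0, -8.0], [655.0, -26.0]]
0.2 bottom [[573.0, 183.0], [674.0, 164.0], [542.0, 130.0], [640.0, 112.0]]
0.2 top [[568.0, 20.0], [673.0, 2.0], [537.0, -30.0], [639.0, -47.0]]
0.28 bottom [[565.0, 167.0], [665.0, 148.0], [535.0, 121.0], [632.0, 103.0]]
0.28 top [[556.0, -2.0], [659.0, -20.0], [526.0, -43.0], [626.0, -60.0]]
```

```bash
python3 - <<'E'
from h import *
w=load("wrist3");s=load("scene3")
for dx in(-.011,0,.011):
  for dz in (0,.01):
    p=Rg@np.array([.0588+dx,.0338,.1464+dz])+gate; print(dx,dz,"wrist",proj(w,p)*1.5,"scene",(proj(s,p)-[205,157])*6)
for n in "35":
  s=load("scene"+n)
  im=s["img"][170:225,235:300].astype(float);im=np.clip((im/100)**.6*255,0,255).astype(np.uint8)
  cv2.imwrite(f"pics/f{n}.png",cv2.resize(im,None,fx=10,fy=10,interpolation=cv2.INTER_CUBIC))
E
```

```text
-0.011 0 wrist [391.0885 323.1382] scene [296.0746 351.1719]
-0.011 0.01 wrist [391.1984 333.9547] scene [296.6956 332.1226]
0 0 wrist [391.1303 349.7601] scene [267.6965 356.5697]
0 0.01 wrist [391.2403 361.829 ] scene [268.0876 337.5089]
0.011 0 wrist [391.1706 375.387 ] scene [239.1534 361.9989]
0.011 0.01 wrist [391.2806 388.605 ] scene [239.3119 342.9266]
```

View pics/f5.png

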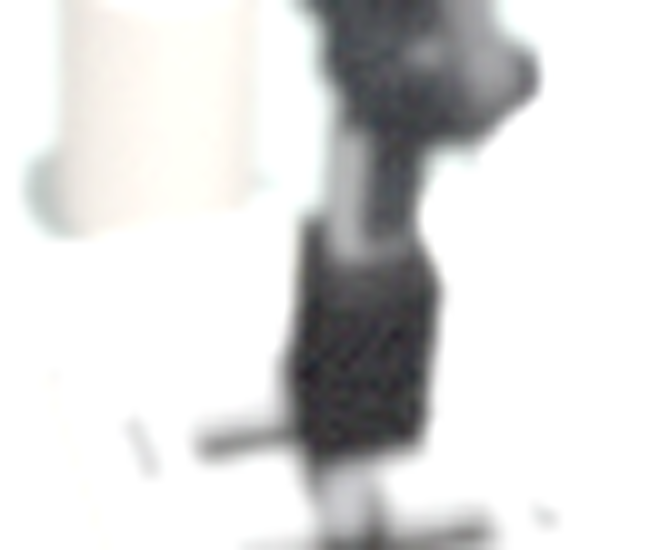

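View pics/f3.png

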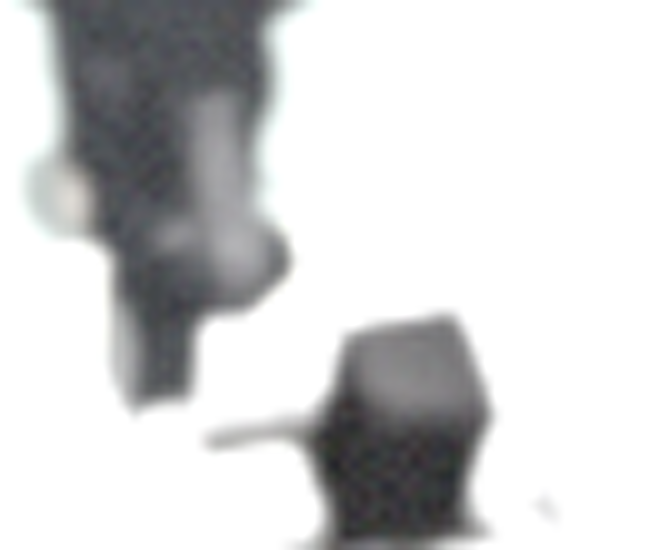

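The lever sits roughly upright in mid-crossing. The real fingertips look about 15 mm above the reported TCP, so the finger shoulder caught the grip's corner earlier, and after my lift the tip rode over the grip's top. I'll back off and turn the tool a quarter so its flat side, with no shoulder, pushes. I'll also go lower.

step_arm(motion=[[0, 0, -0.005, 0, 0, 0, 0], [0, 0, -0.01, 0, 0, 0, 0], [0, 0, -0.01, 0, 0, 0, 0], [0, 0.005, -0.005, 0, 0, 0, 0], [0, 0.015, 0, 0, 0, 0, 0], [0, 0.02, 0, 0, 0, 0, 0], [0, 0.02, 0, 0, 0, 0, 0], [0, 0.015, 0, 0, 0, 0, 0], [0, 0.005, 0, 0, 0, 0, 0], [0, 0, 0, 0, 0, 0, 0]])

```text
t: 11.75
tool_pos: [0.5621, 0.1473, 0.1884]
tcp_rot: [[-0.968, 0.252, -0.001], [0.252, 0.968, -0.0], [0.001, -0.001, -1.0]]
wrist_force: [0.6, -1.4, 0.4]
opening: -0.0
```

step_arm(motion=[[0, 0, 0, 0, 0, -5, 0], [0, 0, 0, 0, 0, -8, 0], [0, 0, 0, 0, 0, -8.5, 0], [0, 0, 0, 0, 0, -8.5, 0], [0, 0, 0, 0, 0, -8.5, 0], [0, 0, 0, 0, 0, -8.5, 0], [0, 0, 0, 0, 0, -8.5, 0], [0, 0, 0, 0, 0, -8.5, 0], [0, 0, 0, 0, 0, -8.5, 0], [0, 0, 0, 0, 0, -8.5, 0]])

```text
t: 12.75
tool_pos: [0.562, 0.1455, 0.1891]
tcp_rot: [[-0.397, -0.918, 0.0], [-0.918, 0.397, -0.0], [0.0, -0.0, -1.0]]
wrist_force: [-0.3, 0.5, -0.2]
opening: -0.003
```

```bash
python3 pic.py 7 scene wrist
```

```text
t 12.75 gate-frame [-0.      0.0873  0.1891] F [-0.4105  0.4214 -0.1901] open -0.003 q [ 0.5227  0.3219  0.1498  0.0001 -1.3988 -0.9307]
R in gate [[-0.152, -0.988, 0.0], [-0.988, 0.152, -0.0], [0.0, -0.0, -1.0]]
scene crop 205 157 6
wrist crop 0 0 1.5
```

View pics/wrist7.png

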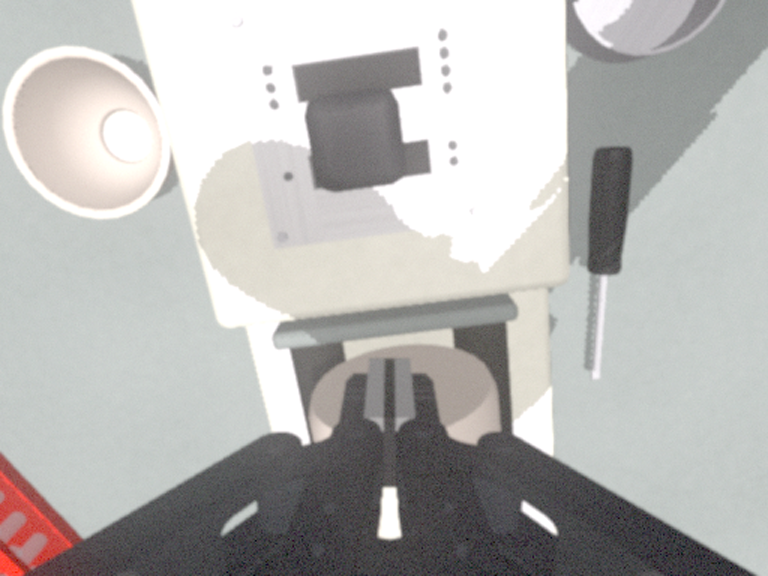

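View pics/scene7.png

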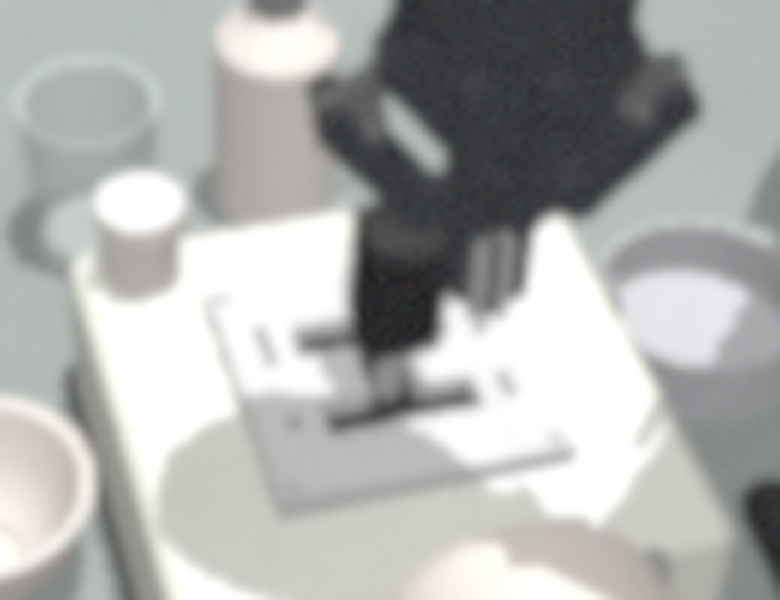

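```bash
python3 - <<'E'
from h import *
w=load("wrist7");s=load("scene7");f=lambda p:np.array(p)/1.5-.17
gf=lambda p:(Rg.T@(p-gate)).round(4)
for nm,p in dict(leftedge=(355,187),far=(310,130),near=(402,130),right=(355,92)).items():
  for z in(.18,.12): print(nm,z,gf(ray(w,f(p),z)))
p=Rg@np.array([0,.0873,.1891])+gate;print((proj(s,p)-[205,157])*6,(proj(s,p+[0,0,.015])-[205,157])*6)
stat([0,.06,.14])
im=w["img"][40:150,180:310].astype(float);im=np.clip((im/60)**.6*255,0,255).astype(np.uint8)
cv2.imwrite("pics/wz7.png",cv2.resize(im,None,fx=6,fy=5,interpolation=cv2.INTER_CUBIC))
E
```

```text
leftedge 0.18 [0.0041 0.0239 0.18  ]
leftedge 0.12 [0.0094 0.0298 0.12  ]
far 0.18 [0.0164 0.0024 0.18  ]
far 0.12 [0.0258 0.0008 0.12  ]
near 0.18 [-0.0153  0.0071  0.18  ]
near 0.12 [-0.0168  0.0071  0.12  ]
right 0.18 [-0.0012 -0.0074  0.18  ]
right 0.12 [ 0.0022 -0.0124  0.12  ]
[473.6782 345.2231] [477.0207 314.3436]
t 12.85 gate-frame [-0.      0.0874  0.1891] F [ 0.4269 -1.2094 -0.1398] open -0.005 q [ 0.5228  0.322   0.1499  0.0001 -1.3987 -0.9356]
R in gate [[-0.157, -0.988, 0.0], [-0.988, 0.157, -0.0], [0.0, -0.0, -1.0]]
tool delta [ 0.0271 -0.0044  0.0491]
```

View pics/wz7.png

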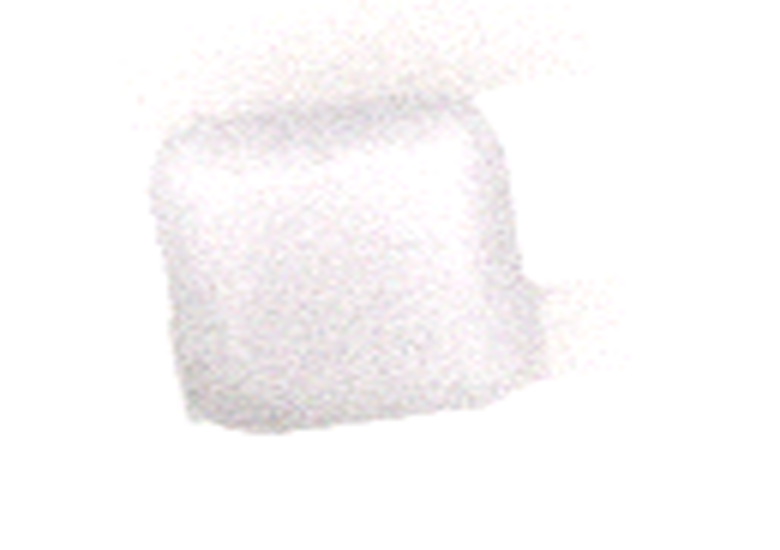

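The lever is still centred fore and aft (x' -15 to +16 mm), leaning left by about 0.05. I'll finish the turn and come down beside the left face.

step_arm(motion=[[0, 0, 0, 0, 0, -4.5, 0], [0, 0, 0, 0, 0, -4.5, 0], [0, 0, 0.006, 0, 0, 0, 0], [0, 0, 0.012, 0, 0, 0, 0], [0, 0, 0.014, 0, 0, 0, 0], [0, 0, 0.014, 0, 0, 0, 0], [0, 0, 0.009, 0, 0, 0, 0], [0, 0, 0.004, 0, 0, 0, 0], [0.01, 0, 0, 0, 0, 0, 0], [0.01, 0, 0, 0, 0, 0, 0]])

```text
t: 13.85
tool_pos: [0.5571, 0.1262, 0.1304]
tcp_rot: [[-0.254, -0.967, 0.001], [-0.967, 0.254, -0.0], [-0.0, -0.001, -1.0]]
wrist_force: [-0.3, 0.5, 0.1]
opening: 0.002
```

```bash
python3 -c "
from h import *;stat([0,.03,.130])"
```

```text
t 13.85 gate-frame [0.0001 0.0674 0.1304] F [-0.4589  0.4228  0.0596] open 0.002 q [ 0.4968  0.331   0.0114  0.0004 -1.2506 -0.7534]
R in gate [[-0.002, -1.0, 0.001], [-1.0, 0.002, 0.0], [-0.0, -0.001, -1.0]]
tool delta [0.0374 0.     0.0004]
```

Pushing right (tool +x), from y' 67 mm to about 20 mm.

step_arm(motion=[[0.008, 0, 0, 0, 0, 0, 0], [0.01, 0, 0, 0, 0, 0, 0], [0.007, 0, 0, 0, 0, 0, 0], [0.005, 0, 0, 0, 0, 0, 0], [0.004, 0, 0, 0, 0, 0, 0], [0.004, 0, 0, 0, 0, 0, 0], [0.003, 0, 0, 0, 0, 0, 0], [0.003, 0, 0, 0, 0, 0, 0], [0.003, 0, 0, 0, 0, 0, 0], [0, 0, 0, 0, 0, 0, 0]])

```text
t: 14.85
tool_pos: [0.5451, 0.0812, 0.1301]
tcp_rot: [[-0.254, -0.967, 0.0], [-0.967, 0.254, 0.0], [-0.0, -0.0, -1.0]]
wrist_force: [0.4, 1.0, 1.6]
opening: 0.001
```

```bash
python3 pic.py 8 scene wrist
```

```text
t 14.85 gate-frame [-0.0001  0.0208  0.1301] F [0.1563 1.0543 1.639 ] open 0.001 q [ 0.4319  0.2935 -0.0426  0.0001 -1.2345 -0.6884]
R in gate [[-0.001, -1.0, 0.0], [-1.0, 0.001, 0.0], [-0.0, -0.0, -1.0]]
scene crop 205 157 6
wrist crop 11 12 1.5
```

View pics/wrist8.png

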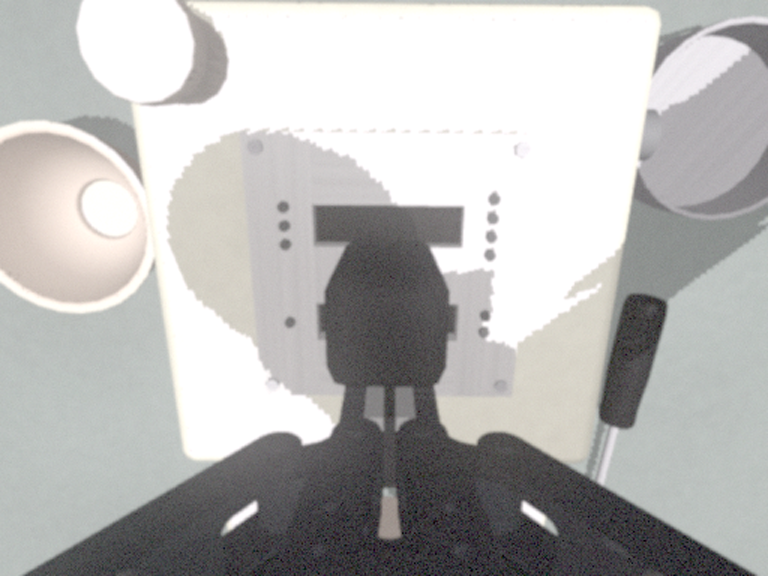

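View pics/scene8.png

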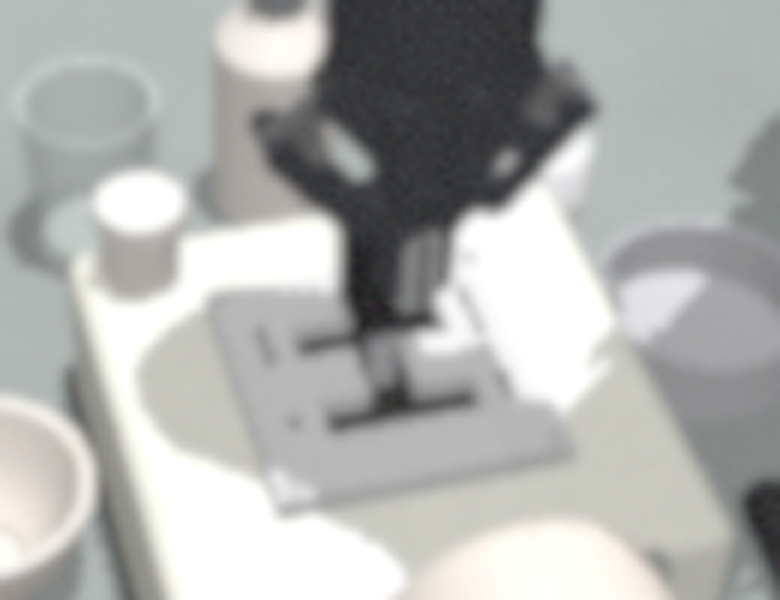

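It works: the grip is moving right squarely with about 1 N on it. I'll continue towards the right stop.

step_arm(motion=[[0.002, 0, 0, 0, 0, 0, 0], [0.003, 0, 0, 0, 0, 0, 0], [0.003, 0, 0, 0, 0, 0, 0], [0.003, 0, 0, 0, 0, 0, 0], [0.003, 0, 0, 0, 0, 0, 0], [0.003, 0, 0, 0, 0, 0, 0], [0.003, 0, 0, 0, 0, 0, 0], [0.002, 0, 0, 0, 0, 0, 0], [0.001, 0, 0, 0, 0, 0, 0], [0, 0, 0, 0, 0, 0, 0]])

```text
t: 15.95
tool_pos: [0.5391, 0.059, 0.1298]
tcp_rot: [[-0.254, -0.967, -0.0], [-0.967, 0.254, -0.0], [0.0, 0.0, -1.0]]
wrist_force: [-0.1, 1.0, -0.1]
opening: 0.003
```

```bash
python3 pic.py 9 scene wrist
```

```text
t 15.95 gate-frame [-0.0004 -0.0022  0.1298] F [-0.3904  0.9104 -0.052 ] open 0.003 q [ 0.3977  0.2774 -0.0655 -0.     -1.2283 -0.6542]
R in gate [[-0.002, -1.0, -0.0], [-1.0, 0.002, -0.0], [0.0, 0.0, -1.0]]
scene crop 205 157 6
wrist crop 10 50 1.5
```

View pics/wrist9.png

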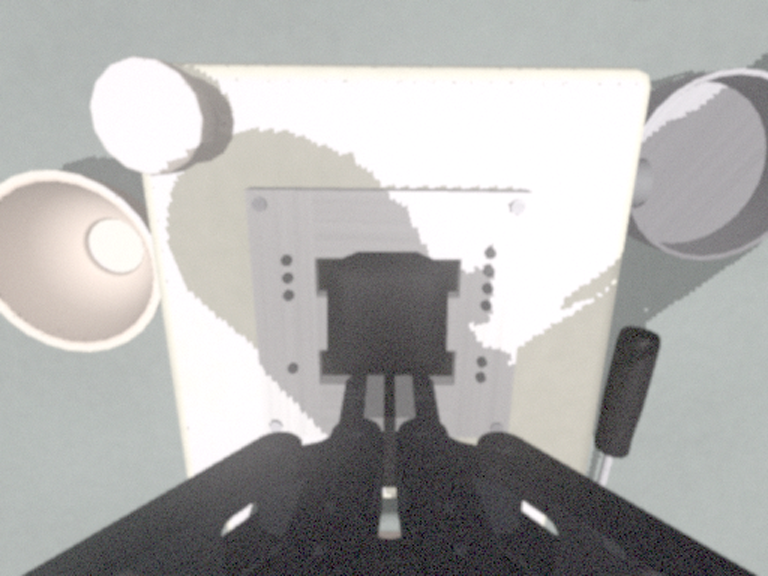

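View pics/scene9.png

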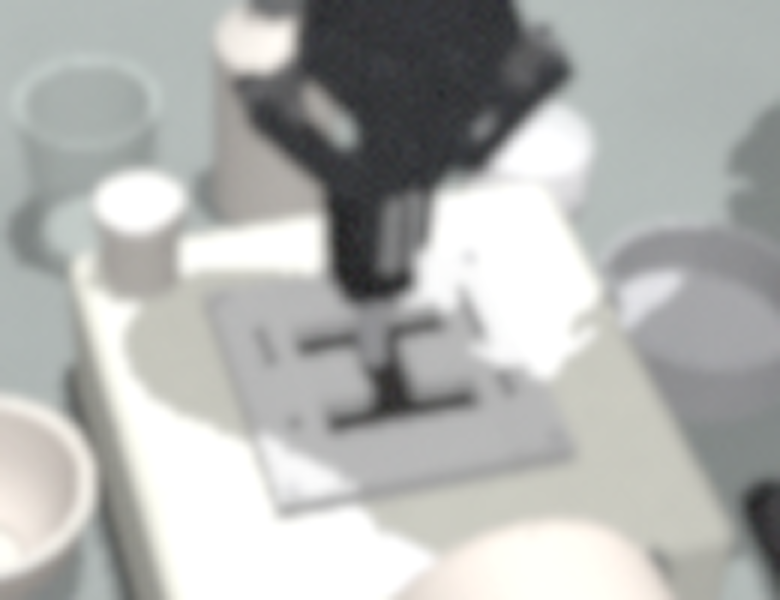

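step_arm(motion=[[0.001, 0, 0, 0, 0, 0, 0], [0.001, 0, 0, 0, 0, 0, 0], [0.001, 0, 0, 0, 0, 0, 0], [0.001, 0, 0, 0, 0, 0, 0], [0.001, 0, 0, 0, 0, 0, 0], [0.001, 0, 0, 0, 0, 0, 0], [0.001, 0, 0, 0, 0, 0, 0], [0, 0, 0, 0, 0, 0, 0], [0, 0, 0, 0, 0, 0, 0], [0, 0, 0, 0, 0, 0, 0]])

```text
t: 17.05
tool_pos: [0.5375, 0.0523, 0.13]
tcp_rot: [[-0.254, -0.967, 0.0], [-0.967, 0.254, -0.0], [0.0, -0.0, -1.0]]
wrist_force: [0.2, 0.0, 0.8]
opening: 0.002
```

```bash
python3 pic.py 10 scene wrist
```

```text
t 17.05 gate-frame [-0.0002 -0.009   0.13  ] F [0.2206 0.0938 0.7759] open 0.002 q [ 0.3871  0.2727 -0.0716  0.0001 -1.2266 -0.6435]
R in gate [[-0.001, -1.0, 0.0], [-1.0, 0.001, -0.0], [0.0, -0.0, -1.0]]
scene crop 205 157 6
wrist crop 11 60 1.5
```

View pics/scene10.png

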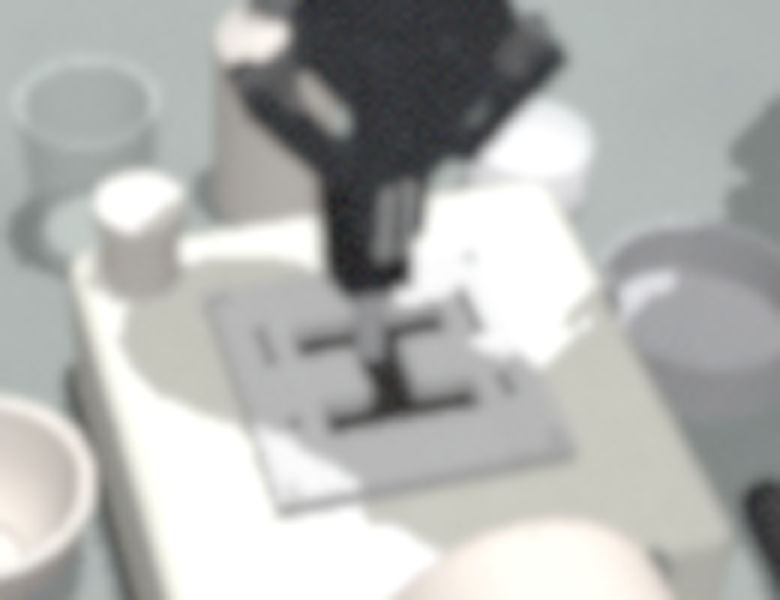

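View pics/wrist10.png

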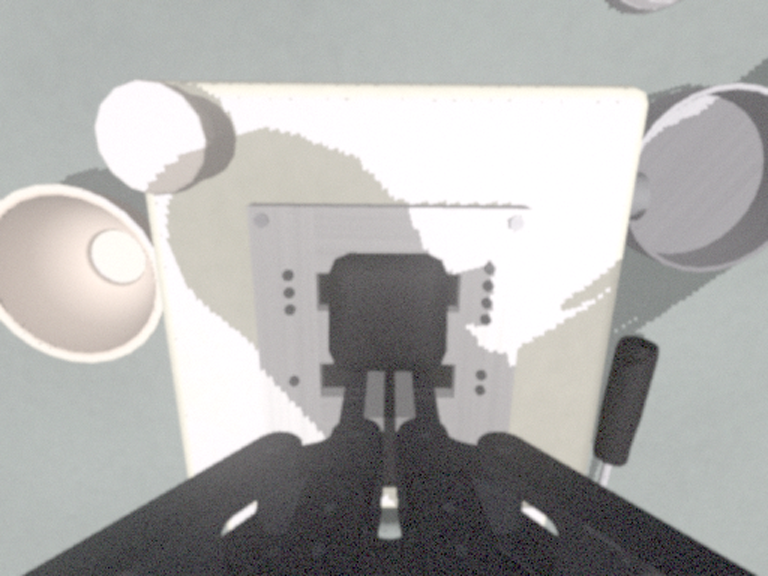

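step_arm(motion=[[0.001, 0, 0, 0, 0, 0, 0], [0.001, 0, 0, 0, 0, 0, 0], [0.001, 0, 0, 0, 0, 0, 0], [0.001, 0, 0, 0, 0, 0, 0], [0.001, 0, 0, 0, 0, 0, 0], [0.001, 0, 0, 0, 0, 0, 0], [0, 0, 0, 0, 0, 0, 0], [0, 0, 0, 0, 0, 0, 0], [0, 0, 0, 0, 0, 0, 0], [0, 0, 0, 0, 0, 0, 0]])

```text
t: 18.15
tool_pos: [0.5361, 0.0468, 0.1299]
tcp_rot: [[-0.253, -0.967, 0.0], [-0.967, 0.253, 0.0], [-0.0, -0.0, -1.0]]
wrist_force: [1.3, 5.0, -1.7]
opening: 0.004
```

```bash
python3 pic.py 11 wrist
```

```text
t 18.15 gate-frame [-0.0002 -0.0147  0.1299] F [ 0.0183  5.1514 -1.7362] open 0.004 q [ 0.378   0.2689 -0.0767 -0.0003 -1.2249 -0.6342]
R in gate [[-0.001, -1.0, 0.0], [-1.0, 0.001, 0.0], [-0.0, -0.0, -1.0]]
wrist crop 10 69 1.5
```

View pics/wrist11.png

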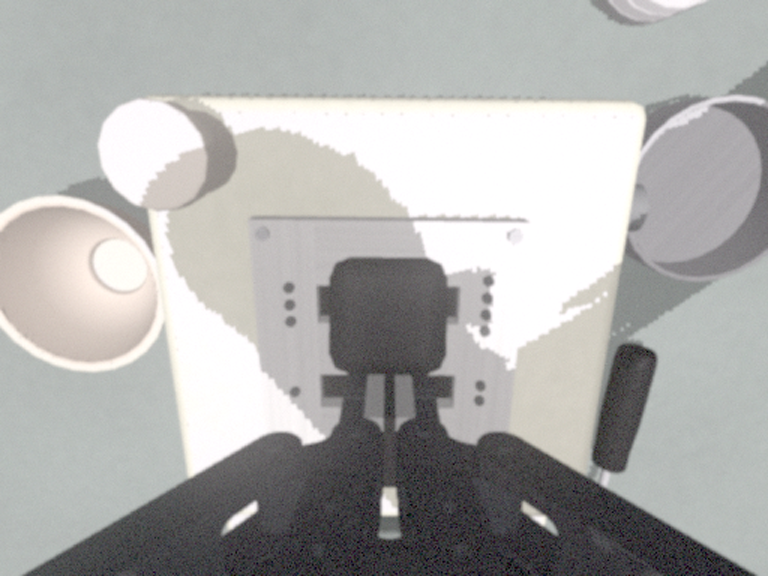

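```bash
python3 - <<'E'
from h import *
gf=lambda p:(Rg.T@(p-gate)).round(4)
f=lambda p:np.array(p)/1.5-.17
for n,y in(("10",253),("11",257)):
  w=load("wrist"+n)
  for z in(.17,.176): print(n,gf(ray(w,f((388,y)),z)),gf(ray(w,f((330,310)),z)),gf(ray(w,f((447,310)),z)))
E
```

```text
10 [ 0.0009 -0.059   0.17  ] [ 0.0173 -0.0425  0.17  ] [-0.0157 -0.0425  0.17  ]
10 [ 0.0008 -0.0605  0.176 ] [ 0.0164 -0.0448  0.176 ] [-0.0149 -0.0448  0.176 ]
11 [ 0.0009 -0.0637  0.17  ] [ 0.0172 -0.0483  0.17  ] [-0.0157 -0.0482  0.17  ]
11 [ 0.0008 -0.0652  0.176 ] [ 0.0164 -0.0506  0.176 ] [-0.0149 -0.0505  0.176 ]
```

Right stop reached: 5 N on the tool, top's right edge at y' -64 mm, still centred fore and aft. I'll retract left, raise, and turn back for the near face.

step_arm(motion=[[-0.004, 0, 0, 0, 0, 0, 0], [-0.01, 0, 0, 0, 0, 0, 0], [-0.012, 0, 0, 0, 0, 0, 0], [-0.012, 0, -0.005, 0, 0, 0, 0], [0, 0, -0.012, 0, 0, 0, 0], [0, 0, -0.018, 0, 0, 0, 0], [0, 0, -0.018, 0, 0, 0, 0], [0, 0, -0.018, 0, 0, 0, 0], [0, 0, -0.012, 0, 0, 0, 0], [0, 0, -0.005, 0, 0, 0, 0]])

```text
t: 19.2
tool_pos: [0.5463, 0.0835, 0.2199]
tcp_rot: [[-0.253, -0.967, 0.003], [-0.967, 0.253, 0.001], [-0.001, -0.002, -1.0]]
wrist_force: [-0.6, -0.3, -0.4]
opening: 0.001
```

step_arm(motion=[[0, 0, 0, 0, 0, 5, 0], [0, 0, 0, 0, 0, 8.5, 0], [0, 0, 0, 0, 0, 8.5, 0], [0, 0, 0, 0, 0, 8.5, 0], [0, 0, 0, 0, 0, 8.5, 0], [0, 0, 0, 0, 0, 8.5, 0], [0, 0, 0, 0, 0, 8.5, 0], [0, 0, 0, 0, 0, 8.5, 0], [0, 0, 0, 0, 0, 8.5, 0], [0, 0, 0, 0, 0, 8.5, 0]])

```text
t: 20.2
tool_pos: [0.5453, 0.0833, 0.2175]
tcp_rot: [[-0.993, 0.114, -0.001], [0.114, 0.993, -0.0], [0.001, -0.0, -1.0]]
wrist_force: [-0.9, 0.6, -0.7]
opening: 0.002
```

```bash
python3 pic.py 12 scene; python3 -c "
from h import *;stat([-.07,-.037,.218])"
```

```text
t 20.2 gate-frame [-0.0005  0.0229  0.2175] F [-0.9826  0.3249 -0.7181] open 0.002 q [ 0.4352  0.2571  0.1323 -0.0002 -1.4472 -2.1201]
R in gate [[-0.99, -0.14, -0.001], [-0.14, 0.99, -0.001], [0.001, -0.0, -1.0]]
scene crop 205 157 6
t 20.25 gate-frame [-0.0005  0.0229  0.2174] F [ 0.1338 -0.3084  1.1447] open 0.002 q [ 0.4351  0.2571  0.1323 -0.0002 -1.4473 -2.1275]
R in gate [[-0.991, -0.133, -0.001], [-0.133, 0.991, -0.001], [0.001, -0.001, -1.0]]
tool delta [ 0.0768 -0.0501 -0.0004]
```

View pics/scene12.png

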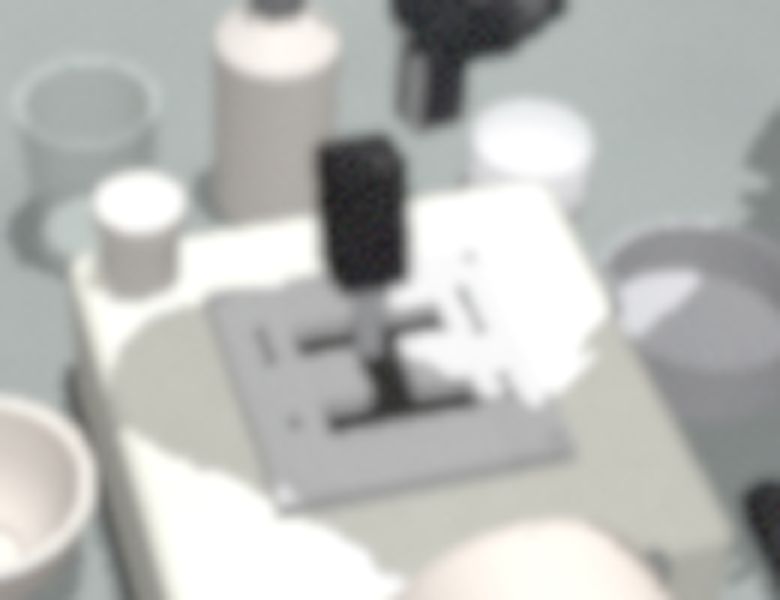

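The lever stands in the middle of the right slot (rod at about (370,325)), so I'll go round to the near side.

step_arm(motion=[[0, 0, 0, 0, 0, 7.7, 0], [0.01, -0.01, 0, 0, 0, 0, 0], [0.015, -0.015, 0, 0, 0, 0, 0], [0.015, -0.015, 0, 0, 0, 0, 0], [0.015, -0.015, 0, 0, 0, 0, 0], [0.01, -0.005, 0, 0, 0, 0, 0], [0.005, 0, 0.01, 0, 0, 0, 0], [0, 0, 0.02, 0, 0, 0, 0], [0, 0, 0.02, 0, 0, 0, 0], [0, 0, 0.015, 0, 0, 0, 0]])

```text
t: 21.25
tool_pos: [0.4628, 0.0421, 0.1517]
tcp_rot: [[-0.971, 0.238, -0.001], [0.238, 0.971, -0.0], [0.001, -0.0, -1.0]]
wrist_force: [0.6, -0.1, -0.8]
opening: 0.002
```

step_arm(motion=[[0, 0, 0.012, 0, 0, 0, 0], [0, 0, 0.008, 0, 0, 0, 0], [0, 0, 0.003, 0, 0, 0, 0], [-0.006, 0, 0, 0, 0, 0, 0], [-0.01, 0, 0, 0, 0, 0, 0], [-0.01, 0, 0, 0, 0, 0, 0], [-0.006, 0, 0, 0, 0, 0, 0], [-0.004, 0, 0, 0, 0, 0, 0], [-0.003, 0, 0, 0, 0, 0, 0], [0, 0, 0, 0, 0, 0, 0]])

```text
t: 22.25
tool_pos: [0.5014, 0.0324, 0.1299]
tcp_rot: [[-0.971, 0.24, -0.0], [0.24, 0.971, -0.0], [0.0, -0.0, -1.0]]
wrist_force: [-0.4, -0.4, 0.1]
opening: 0.003
```

```bash
python3 pic.py 13 scene wrist
```

```text
t 22.25 gate-frame [-0.0302 -0.0374  0.1299] F [-0.3462 -0.4532  0.1384] open 0.003 q [ 0.377   0.2014 -0.1663  0.     -1.2032 -2.1904]
R in gate [[-1.0, -0.012, -0.0], [-0.012, 1.0, -0.0], [0.0, -0.0, -1.0]]
scene crop 205 157 6
wrist crop 72 90 1.5
```

View pics/wrist13.png

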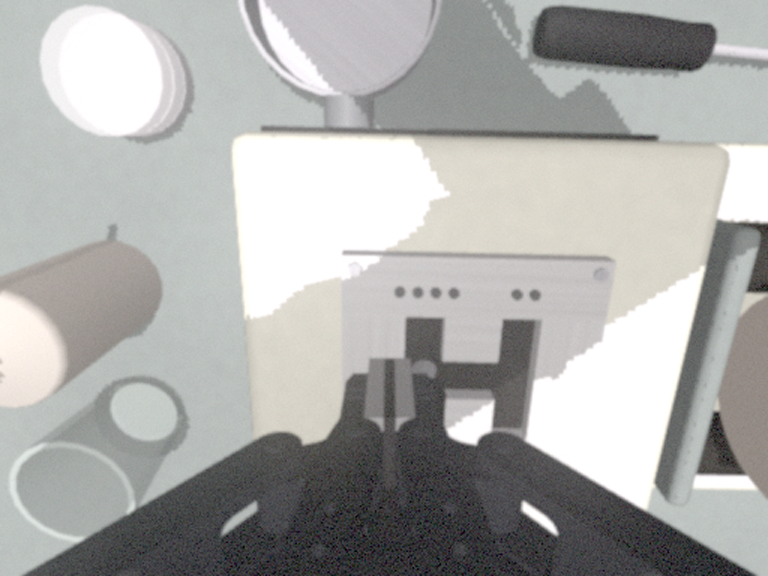

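View pics/scene13.png

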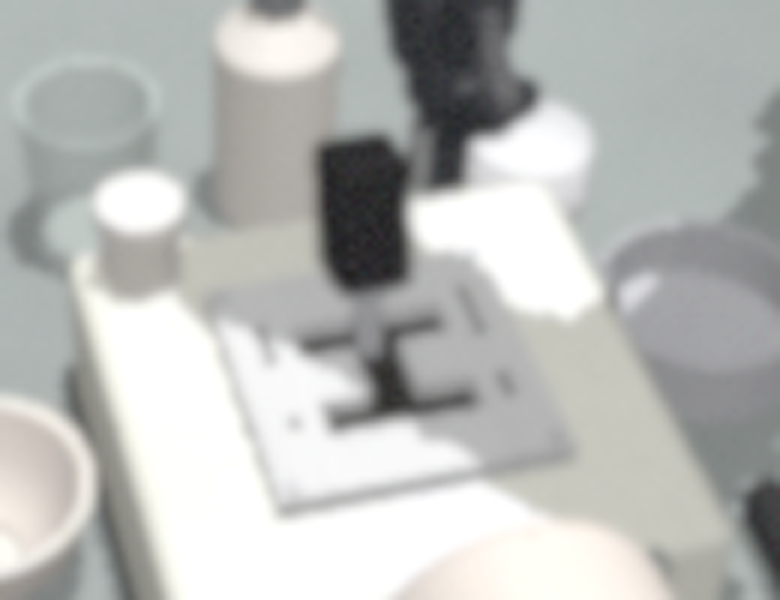

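step_arm(motion=[[-0.002, 0, 0, 0, 0, 0, 0], [-0.003, 0, 0, 0, 0, 0, 0], [-0.004, 0, 0, 0, 0, 0, 0], [-0.004, 0, 0, 0, 0, 0, 0], [-0.004, 0, 0, 0, 0, 0, 0], [-0.004, 0, 0, 0, 0, 0, 0], [-0.004, 0, 0, 0, 0, 0, 0], [-0.004, 0, 0, 0, 0, 0, 0], [-0.003, 0, 0, 0, 0, 0, 0], [-0.002, 0, 0, 0, 0, 0, 0]])

```text
t: 23.35
tool_pos: [0.5342, 0.0243, 0.1296]
tcp_rot: [[-0.971, 0.24, -0.001], [0.24, 0.971, 0.0], [0.001, -0.0, -1.0]]
wrist_force: [-2.0, -0.3, 0.3]
opening: 0.0
```

```bash
python3 pic.py 14 scene
```

```text
t 23.35 gate-frame [ 0.0036 -0.037   0.1296] F [-1.8186 -0.7714  0.2557] open 0.0 q [ 0.3382  0.2634 -0.0851 -0.0003 -1.2229 -2.1515]
R in gate [[-1.0, -0.012, -0.001], [-0.012, 1.0, -0.0], [0.001, -0.0, -1.0]]
scene crop 205 157 6
```

View pics/scene14.png

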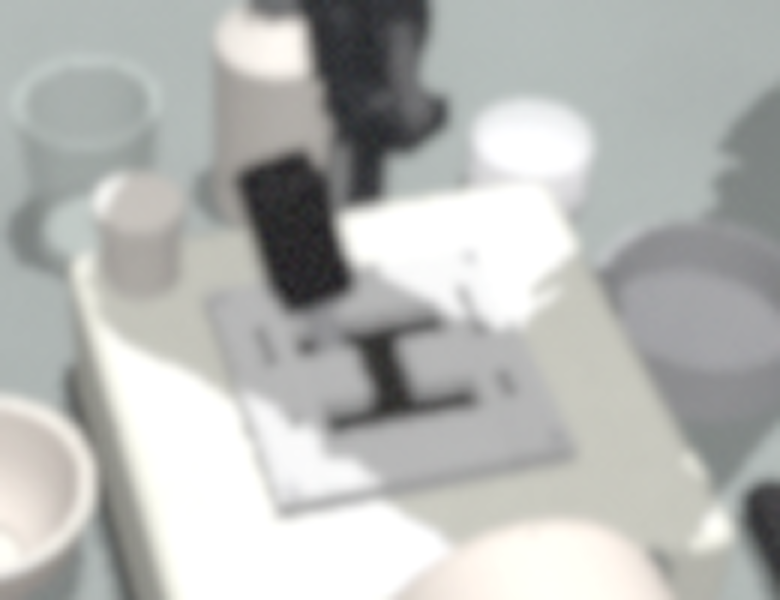

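The lever is travelling into the third slot. I'll push on slowly until it meets the stop.

step_arm(motion=[[-0.002, 0, 0, 0, 0, 0, 0], [-0.002, 0, 0, 0, 0, 0, 0], [-0.002, 0, 0, 0, 0, 0, 0], [-0.0015, 0, 0, 0, 0, 0, 0], [-0.0015, 0, 0, 0, 0, 0, 0], [-0.001, 0, 0, 0, 0, 0, 0], [-0.001, 0, 0, 0, 0, 0, 0], [0, 0, 0, 0, 0, 0, 0], [0, 0, 0, 0, 0, 0, 0], [0, 0, 0, 0, 0, 0, 0]])

```text
t: 24.4
tool_pos: [0.5449, 0.0217, 0.1301]
tcp_rot: [[-0.971, 0.24, 0.0], [0.24, 0.971, -0.0], [-0.0, 0.0, -1.0]]
wrist_force: [-1.9, 0.4, -0.8]
opening: -0.001
```

```bash
python3 -c "
from h import *;stat()"
```

```text
t 24.4 gate-frame [ 0.0146 -0.0368  0.1301] F [-1.9155 -0.0743 -0.7551] open -0.001 q [ 0.327   0.2824 -0.058   0.0001 -1.2301 -2.1402]
R in gate [[-1.0, -0.013, 0.0], [-0.013, 1.0, 0.0], [-0.0, 0.0, -1.0]]
```

step_arm(motion=[[-0.001, 0, 0, 0, 0, 0, 0], [-0.001, 0, 0, 0, 0, 0, 0], [-0.001, 0, 0, 0, 0, 0, 0], [-0.001, 0, 0, 0, 0, 0, 0], [-0.001, 0, 0, 0, 0, 0, 0], [0, 0, 0, 0, 0, 0, 0], [0, 0, 0, 0, 0, 0, 0], [0, 0, 0, 0, 0, 0, 0], [0, 0, 0, 0, 0, 0, 0], [0, 0, 0, 0, 0, 0, 0]])

```text
t: 25.4
tool_pos: [0.5494, 0.0205, 0.1299]
tcp_rot: [[-0.971, 0.24, -0.0], [0.24, 0.971, -0.0], [0.0, -0.0, -1.0]]
wrist_force: [-3.1, 1.7, -0.6]
opening: -0.007
```

```bash
python3 pic.py 15 scene
```

```text
t 25.4 gate-frame [ 0.0193 -0.0368  0.1299] F [-3.4147  0.9067 -0.6485] open -0.007 q [ 0.3219  0.2916 -0.0457 -0.0001 -1.2339 -2.1351]
R in gate [[-1.0, -0.013, -0.0], [-0.013, 1.0, -0.0], [0.0, -0.0, -1.0]]
scene crop 205 157 6
```

View pics/scene15.png

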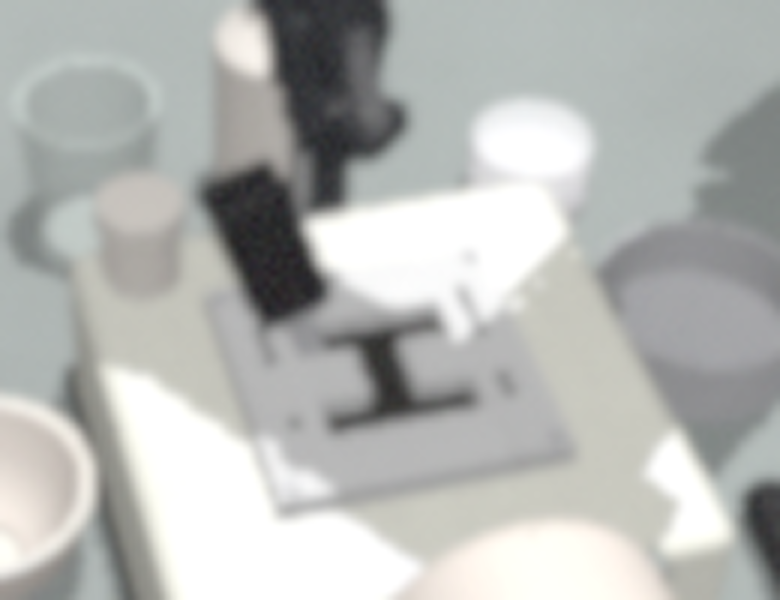

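step_arm(motion=[[-0.001, 0, 0, 0, 0, 0, 0], [-0.001, 0, 0, 0, 0, 0, 0], [-0.001, 0, 0, 0, 0, 0, 0], [-0.001, 0, 0, 0, 0, 0, 0], [0, 0, 0, 0, 0, 0, 0], [0, 0, 0, 0, 0, 0, 0], [0, 0, 0, 0, 0, 0, 0], [0, 0, 0, 0, 0, 0, 0], [0, 0, 0, 0, 0, 0, 0], [0, 0, 0, 0, 0, 0, 0]])

```text
t: 26.45
tool_pos: [0.5523, 0.0197, 0.1294]
tcp_rot: [[-0.971, 0.24, -0.003], [0.24, 0.971, 0.0], [0.003, -0.0, -1.0]]
wrist_force: [-7.3, 1.7, -0.2]
opening: 0.001
```

```bash
python3 pic.py 16 scene; python3 -c "
from h import *
gf=lambda p:(Rg.T@(p-gate)).round(4)
import cv2
a=load('scene15')['img'];b=load('scene16')['img'];d=cv2.absdiff(a,b).max(2)
print('changed px around grip',(d[180:212,238:262]>25).sum())"
```

```text
t 26.45 gate-frame [ 0.0223 -0.0368  0.1294] F [-7.4983 -0.2248 -0.2458] open 0.001 q [ 0.318   0.2989 -0.0363 -0.0012 -1.2382 -2.131 ]
R in gate [[-1.0, -0.012, -0.003], [-0.012, 1.0, -0.0], [0.003, -0.0, -1.0]]
scene crop 205 157 6
changed px around grip 31
```

step_arm(motion=[[-0.001, 0, 0, 0, 0, 0, 0], [-0.001, 0, 0, 0, 0, 0, 0], [-0.001, 0, 0, 0, 0, 0, 0], [0, 0, 0, 0, 0, 0, 0], [0, 0, 0, 0, 0, 0, 0], [0, 0, 0, 0, 0, 0, 0], [0, 0, 0, 0, 0, 0, 0], [0, 0, 0, 0, 0, 0, 0], [0, 0, 0, 0, 0, 0, 0], [0, 0, 0, 0, 0, 0, 0]])

```text
t: 27.5
tool_pos: [0.5542, 0.0192, 0.1289]
tcp_rot: [[-0.971, 0.24, -0.005], [0.24, 0.971, 0.0], [0.005, -0.001, -1.0]]
wrist_force: [-9.4, 3.3, -0.6]
opening: -0.001
```

```bash
python3 pic.py 17 scene; python3 -c "
from h import *
import cv2
a=load('scene16')['img'];b=load('scene17')['img'];d=cv2.absdiff(a,b).max(2)
print('changed px around grip',(d[180:212,238:262]>25).sum())"
```

```text
t 27.5 gate-frame [ 0.0243 -0.0369  0.1289] F [-9.8855  0.8219 -0.6052] open -0.001 q [ 0.3153  0.3044 -0.0295 -0.0021 -1.2415 -2.1279]
R in gate [[-1.0, -0.012, -0.005], [-0.012, 1.0, -0.001], [0.005, -0.001, -1.0]]
scene crop 205 157 6
changed px around grip 7
```

View pics/scene17.png

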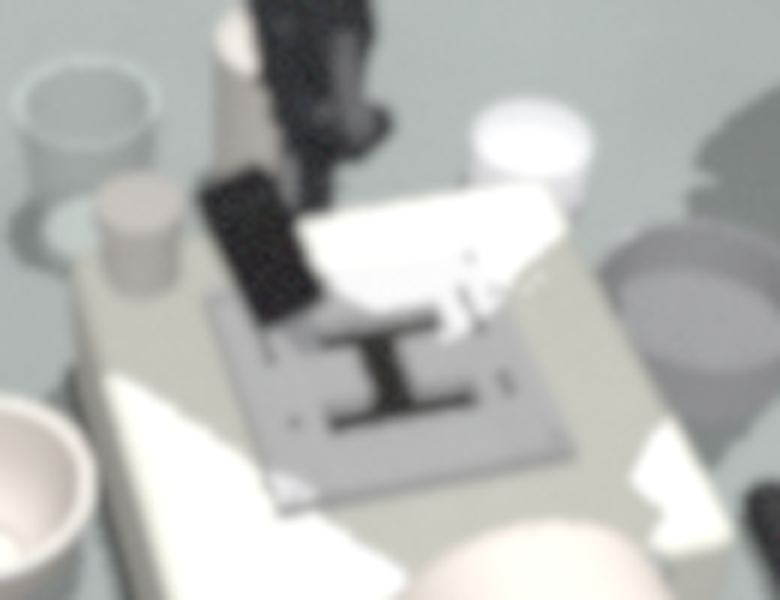

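```bash
python3 - <<'E'
from h import *
s=load("scene17")
for fo in(.25,.28,.30):
  a=np.array([np.tan(fo),-np.tan(.28),1]);a/=np.linalg.norm(a)
  yy=np.array([0,1,0])-a[1]*a;yy/=np.linalg.norm(yy);xx=np.cross(yy,a)
  print(fo,[((proj(s,Rg@(l*a+sx*.017*xx+.017*yy+[0,0,.015])+gate)-[205,157])*6+2.5).round().tolist() for l,sx in((.165,1),(.165,-1),(.105,1),(.105,-1))])
E
```

```text
0.25 [[232.0, 206.0], [315.0, 175.0], [277.0, 331.0], [357.0, 301.0]]
0.28 [[221.0, 212.0], [303.0, 179.0], [270.0, 335.0], [349.0, 304.0]]
0.3 [[214.0, 216.0], [295.0, 182.0], [266.0, 338.0], [344.0, 306.0]]
```

10 N against about 2 N of resistance, the grip no longer moving, and its outline at or past the predicted 0.30 lean: the lever is at the forward stop. I'll back straight off and rise.

step_arm(motion=[[0.003, 0, 0, 0, 0, 0, 0], [0.006, 0, 0, 0, 0, 0, 0], [0.012, 0, 0, 0, 0, 0, 0], [0.018, 0, 0, 0, 0, 0, 0], [0.02, 0, 0, 0, 0, 0, 0], [0.015, 0, -0.01, 0, 0, 0, 0], [0.008, 0, -0.02, 0, 0, 0, 0], [0, 0, -0.03, 0, 0, 0, 0], [0, 0, -0.03, 0, 0, 0, 0], [0, 0, -0.02, 0, 0, 0, 0]])

```text
t: 28.55
tool_pos: [0.4792, 0.0385, 0.2438]
tcp_rot: [[-0.971, 0.24, 0.008], [0.24, 0.971, 0.001], [-0.008, 0.003, -1.0]]
wrist_force: [0.4, -0.6, 0.2]
opening: 0.002
```

step_arm(motion=[[0.01, 0, -0.01, 0, 0, 0, 0], [0.02, 0, -0.01, 0, 0, 0, 0], [0.02, 0, -0.01, 0, 0, 0, 0], [0.01, 0, 0, 0, 0, 0, 0], [0, 0, 0, 0, 0, 0, 0], [0, 0, 0, 0, 0, 0, 0], [0, 0, 0, 0, 0, 0, 0], [0, 0, 0, 0, 0, 0, 0], [0, 0, 0, 0, 0, 0, 0], [0, 0, 0, 0, 0, 0, 0]])

```text
t: 29.55
tool_pos: [0.4188, 0.0529, 0.2697]
tcp_rot: [[-0.971, 0.24, -0.0], [0.24, 0.971, -0.0], [0.0, -0.0, -1.0]]
wrist_force: [-0.6, -0.2, -0.7]
opening: 0.0
```

```bash
python3 pic.py 18 scene wrist; python3 -c "
from h import *
import cv2
a=load('scene17')['img'];b=load('scene18')['img'];d=cv2.absdiff(a,b).max(2)
print('changed px around grip',(d[180:212,238:252]>25).sum());cv2.imwrite('pics/full18.png',b)"
```

```text
t 29.55 gate-frame [-0.1152 -0.0385  0.2697] F [-0.529  -0.3611 -0.6539] open 0.0 q [ 0.5001 -0.0143 -0.0511  0.     -1.5346 -2.3136]
R in gate [[-1.0, -0.012, -0.0], [-0.012, 1.0, -0.0], [0.0, -0.0, -1.0]]
scene crop 205 157 6
wrist crop 43 83 1.5
changed px around grip 93
```

View pics/scene18.png

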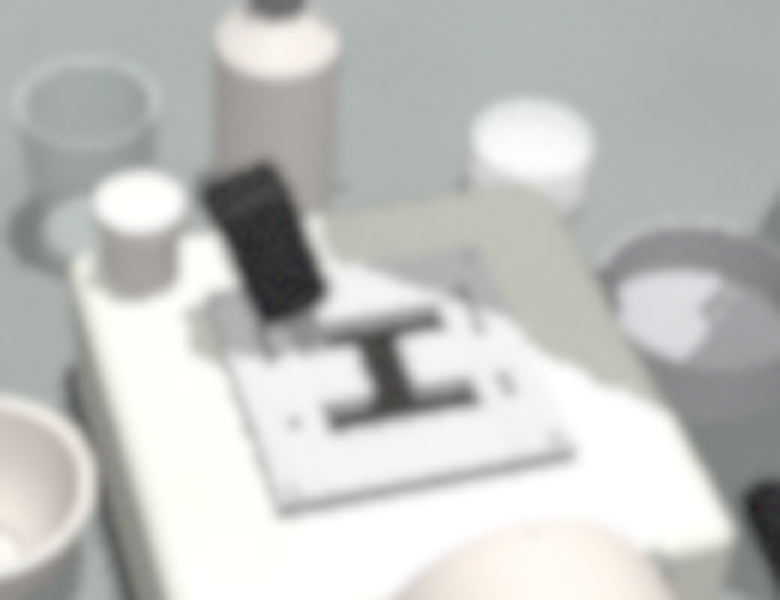

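View pics/full18.png

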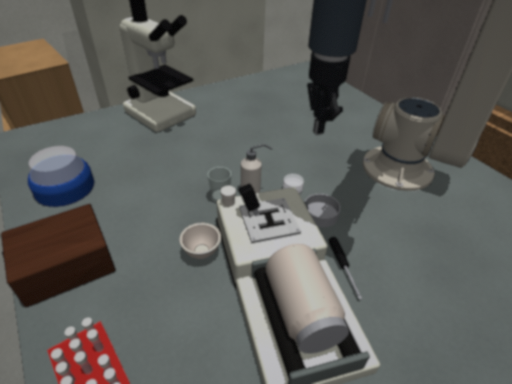

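View pics/wrist18.png

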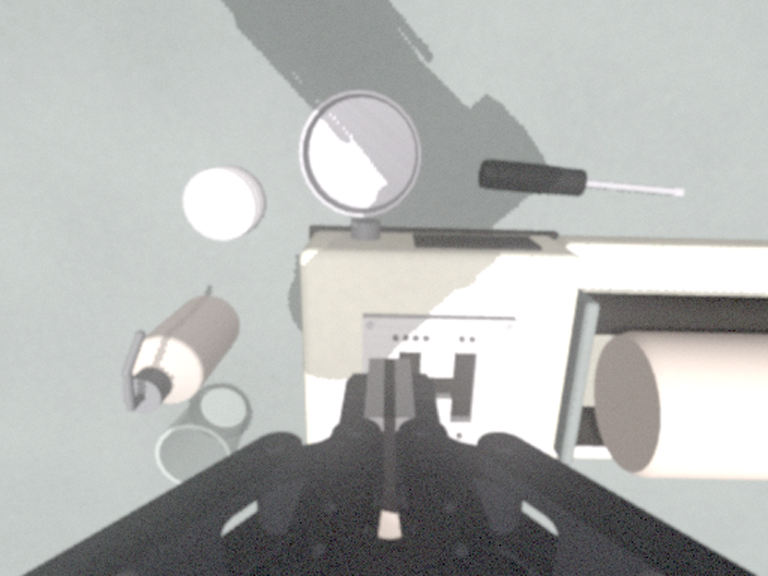

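```bash
python3 pic.py 19 top; python3 - <<'E'
from h import *
t=load("top19")
for fo in(.25,.28,.30):
  a=np.array([np.tan(fo),-np.tan(.28),1]);a/=np.linalg.norm(a)
  yy=np.array([0,1,0])-a[1]*a;yy/=np.linalg.norm(yy);xx=np.cross(yy,a)
  print(fo,[((proj(t,Rg@(l*a+sx*.017*xx+sy*.017*yy+[0,0,.015])+gate)-[144,148])*6+2.5).round().tolist() for l,sx,sy in((.165,1,1),(.165,1,-1),(.165,-1,1),(.105,-1,1))])
  s=load("scene18")
E
```

```text
t 29.65 gate-frame [-0.1153 -0.0384  0.2699] F [-0.0453 -0.4767  0.632 ] open -0.001 q [ 0.5002 -0.0147 -0.0511  0.     -1.5346 -2.3136]
R in gate [[-1.0, -0.012, -0.0], [-0.012, 1.0, -0.0], [0.0, -0.0, -1.0]]
top crop 144 148 6
0.25 [[497.0, 170.0], [579.0, 198.0], [475.0, 253.0], [432.0, 287.0]]
0.28 [[499.0, 158.0], [581.0, 187.0], [477.0, 241.0], [433.0, 279.0]]
0.3 [[500.0, 151.0], [582.0, 180.0], [479.0, 232.0], [434.0, 274.0]]
```

View pics/top19.png

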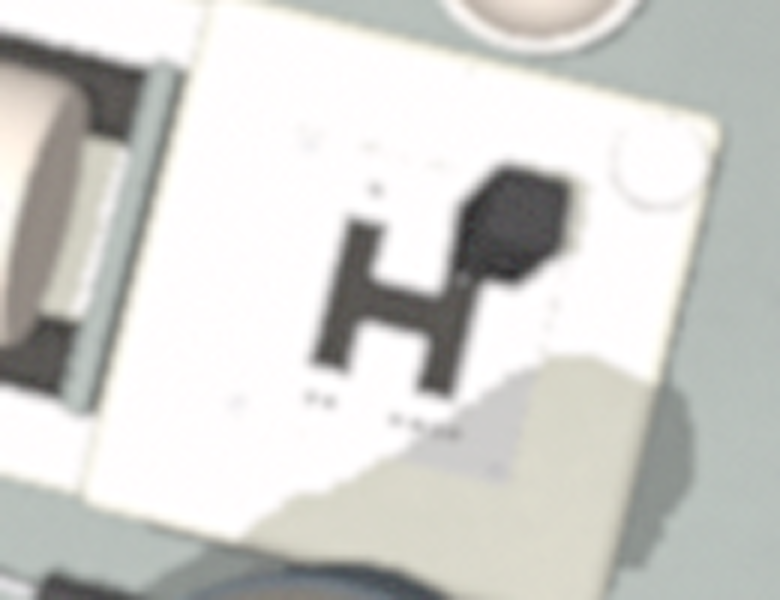

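```bash
python3 - <<'E'
from h import *
t=load("top19");g=t["img"].max(2).astype(float)
def edge(im,u0,d,n=40,thr=None):
    ts=np.arange(0,n,.1);v=np.array([cv2.getRectSubPix(im.astype(np.float32),(1,1),tuple((u0+d*k).astype(float).tolist()))[0,0] for k in ts])
    th=(v.max()+v.min())/2 if thr is None else thr
    i=np.where((v[:-1]<th)&(v[1:]>=th))[0][0];return u0+d*ts[i]
pj=lambda q:proj(t,Rg@np.array(q)+gate)
# slot ends (bias check): back end of right slot, back & forward ends of left slot
for y,x,s in((-.022,-.02,-1),(.022,-.02,-1),(.022,.02,1)):
    a=pj((x,y,.095));b=pj((x+s*.02,y,.095));d=(b-a)/np.linalg.norm(b-a)
    e=edge(g,a,d,14);print("slot end",(Rg.T@(ray(t,e,.095)-gate)).round(4),"expect",s*.032)
a0=pj((.035,-.0445,.17))
for dy in(-.007,0,.007):
    a=pj((.035,-.0445+dy,.17));b=pj((.055,-.0445+dy,.17));d=(b-a)/np.linalg.norm(b-a)
    e=edge(g,a,d,16);print("grip far top edge",(Rg.T@(ray(t,e,.1675)-gate)).round(4))
for fo in(.26,.28,.30):
  a=np.array([np.tan(fo),-np.tan(.28),1]);a/=np.linalg.norm(a)
  yy=np.array([0,1,0])-a[1]*a;yy/=np.linalg.norm(yy);xx=np.cross(yy,a)
  print(fo,[(l*a+.017*xx+[0,0,.015]).round(4) for l in(.165,)])
for n in("17","18"):
  s=load("scene"+n);g=s["img"].max(2).astype(float)
  for l in(.115,.135,.155):
    a=np.array([np.tan(.3),-np.tan(.28),1]);a/=np.linalg.norm(a)
    u=proj(s,Rg@(l*a+[0,.0,.015])+gate);print(n,l,edge(g,u,np.array([-1.,0]),14,90))
E
```

```text
slot end [-0.0319 -0.022   0.095 ] expect -0.032
slot end [-0.0314  0.022   0.095 ] expect -0.032
slot end [0.0302 0.022  0.095 ] expect 0.032
grip far top edge [ 0.0609 -0.0514  0.1675]
grip far top edge [ 0.0606 -0.0444  0.1675]
grip far top edge [ 0.0609 -0.0374  0.1675]
0.26 [array([ 0.0573, -0.0442,  0.1643])]
0.28 [array([ 0.0603, -0.044 ,  0.1631])]
0.3 [array([ 0.0633, -0.0437,  0.162 ])]
17 0.115 [242.4558 203.549 ]
17 0.135 [239.2073 196.8936]
17 0.155 [235.9971 190.0889]
18 0.115 [244.3558 203.549 ]
18 0.135 [241.8073 196.8936]
18 0.155 [236.8971 190.0889]
```

The top-view far edge gives a fore lean of about 0.285–0.30. That's marginal against the camera's 2 mm, so I'll test the stop once more with a firmer push.

step_arm(motion=[[-0.015, 0, 0.01, 0, 0, 0, 0], [-0.025, 0, 0.01, 0, 0, 0, 0], [-0.025, 0, 0.01, 0, 0, 0, 0], [-0.02, 0, 0.01, 0, 0, 0, 0], [0, 0, 0.02, 0, 0, 0, 0], [0, 0, 0.025, 0, 0, 0, 0], [0, 0, 0.025, 0, 0, 0, 0], [0, 0, 0.02, 0, 0, 0, 0], [0, 0, 0.01, 0, 0, 0, 0], [0, 0, 0, 0, 0, 0, 0]])

```text
t: 30.7
tool_pos: [0.5005, 0.032, 0.1283]
tcp_rot: [[-0.971, 0.24, -0.003], [0.24, 0.971, -0.001], [0.003, -0.002, -1.0]]
wrist_force: [-0.5, 0.1, 1.1]
opening: -0.002
```

```bash
python3 -c "
from h import *;stat([.016,-.039,.13])"
```

```text
t 30.7 gate-frame [-0.0309 -0.038   0.1283] F [-0.543  -0.0365  1.1438] open -0.002 q [ 0.3767  0.2031 -0.1684 -0.0002 -1.2027 -2.1901]
R in gate [[-1.0, -0.012, -0.003], [-0.012, 1.0, -0.002], [0.003, -0.002, -1.0]]
tool delta [-0.0469 -0.0016 -0.0019]
```

step_arm(motion=[[-0.006, 0, 0, 0, 0, 0, 0], [-0.01, 0, 0, 0, 0, 0, 0], [-0.01, 0, 0, 0, 0, 0, 0], [-0.008, 0, 0, 0, 0, 0, 0], [-0.005, 0, 0, 0, 0, 0, 0], [-0.003, 0, 0, 0, 0, 0, 0], [-0.003, 0, 0, 0, 0, 0, 0], [-0.002, 0, 0, 0, 0, 0, 0], [-0.001, 0, 0, 0, 0, 0, 0], [0, 0, 0, 0, 0, 0, 0]])

```text
t: 31.7
tool_pos: [0.5474, 0.0211, 0.1299]
tcp_rot: [[-0.971, 0.24, -0.001], [0.24, 0.971, 0.0], [0.001, -0.0, -1.0]]
wrist_force: [-0.7, 0.1, 0.3]
opening: -0.004
```

```bash
python3 pic.py 20 scene
```

```text
t 31.7 gate-frame [ 0.0173 -0.0368  0.1299] F [-0.6732 -0.0846  0.336 ] open -0.004 q [ 0.324   0.2879 -0.0507 -0.0003 -1.2327 -2.1371]
R in gate [[-1.0, -0.013, -0.001], [-0.013, 1.0, -0.0], [0.001, -0.0, -1.0]]
scene crop 205 157 6
```

step_arm(motion=[[-0.001, 0, 0, 0, 0, 0, 0], [-0.001, 0, 0, 0, 0, 0, 0], [-0.001, 0, 0, 0, 0, 0, 0], [-0.001, 0, 0, 0, 0, 0, 0], [-0.001, 0, 0, 0, 0, 0, 0], [-0.001, 0, 0, 0, 0, 0, 0], [-0.001, 0, 0, 0, 0, 0, 0], [-0.001, 0, 0, 0, 0, 0, 0], [0, 0, 0, 0, 0, 0, 0], [0, 0, 0, 0, 0, 0, 0]])

```text
t: 32.75
tool_pos: [0.5532, 0.0194, 0.1288]
tcp_rot: [[-0.971, 0.24, -0.005], [0.24, 0.971, 0.001], [0.005, -0.001, -1.0]]
wrist_force: [-7.5, 2.9, -0.4]
opening: 0.001
```

```bash
python3 pic.py 21 scene
```

```text
t 32.75 gate-frame [ 0.0232 -0.0369  0.1288] F [-7.9421  0.9282 -0.3806] open 0.001 q [ 0.3163  0.3027 -0.0322 -0.0023 -1.2407 -2.129 ]
R in gate [[-1.0, -0.012, -0.005], [-0.012, 1.0, -0.001], [0.005, -0.001, -1.0]]
scene crop 205 157 6
```

Contact came at the same point as the first stop (x' of about 18 mm) and the force rose straight to 8 N, so the lever had not run back. I'll withdraw and do the last checks.

step_arm(motion=[[0.003, 0, 0, 0, 0, 0, 0], [0.006, 0, 0, 0, 0, 0, 0], [0.012, 0, 0, 0, 0, 0, 0], [0.018, 0, 0, 0, 0, 0, 0], [0.02, 0, 0, 0, 0, 0, 0], [0.015, 0, -0.01, 0, 0, 0, 0], [0.008, 0, -0.02, 0, 0, 0, 0], [0, 0, -0.03, 0, 0, 0, 0], [0, 0, -0.03, 0, 0, 0, 0], [0, 0, -0.02, 0, 0, 0, 0]])

```text
t: 33.8
tool_pos: [0.4768, 0.0388, 0.2431]
tcp_rot: [[-0.971, 0.24, 0.006], [0.24, 0.971, 0.001], [-0.005, 0.002, -1.0]]
wrist_force: [0.6, 0.6, 0.5]
opening: -0.0
```

step_arm(motion=[[0.01, 0, -0.01, 0, 0, 0, 0], [0.02, 0, -0.01, 0, 0, 0, 0], [0.02, 0, -0.01, 0, 0, 0, 0], [0.01, 0, 0, 0, 0, 0, 0], [0, 0, 0, 0, 0, 0, 0], [0, 0, 0, 0, 0, 0, 0], [0, 0, 0, 0, 0, 0, 0], [0, 0, 0, 0, 0, 0, 0], [0, 0, 0, 0, 0, 0, 0], [0, 0, 0, 0, 0, 0, 0]])

```text
t: 34.8
tool_pos: [0.4178, 0.0531, 0.2697]
tcp_rot: [[-0.971, 0.24, -0.0], [0.24, 0.971, -0.0], [0.0, -0.0, -1.0]]
wrist_force: [-0.6, -0.1, -0.1]
opening: 0.0
```

```bash
python3 pic.py 22 scene top; python3 - <<'E'
from h import *
a=load('scene18')['img'];b=load('scene22')['img'];d=cv2.absdiff(a,b).max(2)
print('scene 18 vs 22 grip px',(d[180:212,238:262]>20).sum())
a=load('top19')['img'];b=load('top22')['img'];d=cv2.absdiff(a,b).max(2)
print('top 19 vs 22 grip px',(d[170:200,215:245]>20).sum())
a=load('scene0')['img'];b=load('scene22')['img'];d=cv2.absdiff(a,b).max(2);d=(d>60).astype(np.uint8)
n,l,st,c=cv2.connectedComponentsWithStats(d);print([s.tolist() for s in st[1:] if s[4]>15])
E
```

```text
t 34.8 gate-frame [-0.1162 -0.0385  0.2697] F [-0.5023 -0.2786 -0.0714] open 0.0 q [ 0.5017 -0.0162 -0.0529  0.     -1.5346 -2.3153]
R in gate [[-1.0, -0.012, -0.0], [-0.012, 1.0, -0.0], [0.0, -0.0, -1.0]]
scene crop 205 157 6
top crop 144 148 6
scene 18 vs 22 grip px 0
top 19 vs 22 grip px 0
[[262, 0, 34, 49, 963], [309, 0, 9, 48, 158], [308, 62, 35, 72, 1487], [458, 81, 42, 18, 229], [425, 103, 4, 13, 42], [431, 117, 5, 21, 58], [365, 151, 8, 7, 34], [388, 166, 19, 12, 123], [411, 171, 23, 14, 155], [379, 175, 18, 10, 98], [401, 180, 6, 7, 30], [241, 185, 19, 30, 395], [260, 189, 53, 33, 704], [261, 203, 16, 9, 100], [323, 206, 11, 11, 51], [271, 212, 7, 11, 58], [261, 214, 7, 11, 48], [258, 228, 16, 7, 80]]
```

View pics/scene22.png

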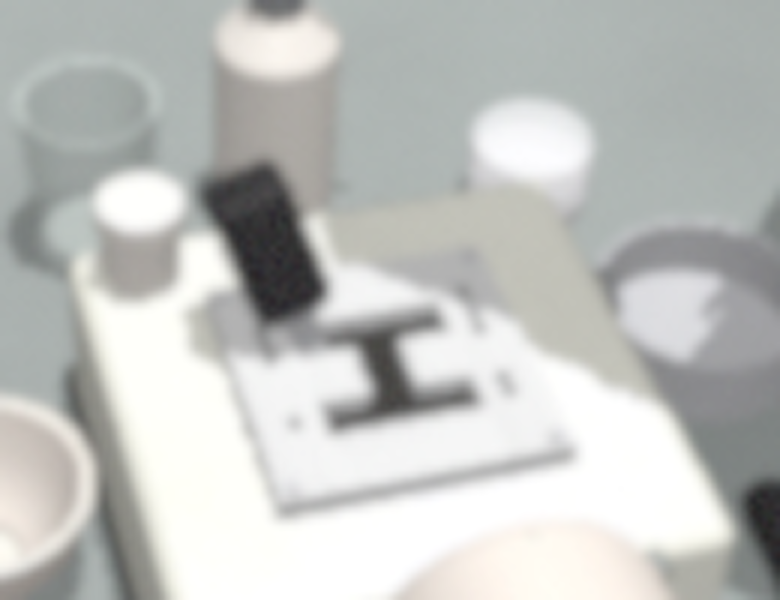

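After the second push and release the grip is pixel-identical to before (0 changed pixels in both views), so it is at its hard stop. The other scene-view changes are the arm, shadows and the lever itself, and everything else stands as it was.

```bash
python3 -c "
from station import r
print(r.job_done())"
```

```text
the job is handed in; nothing more can be done
None
```

The mill is in third gear, with the lever against its forward stop in the forward-right slot. I handed the job in at about 35 s with the arm clear of the lever.

**What I did:** With the fingers shut, I pushed the lever back along the left slot to the crossing. I then pushed it right to the side stop, which showed about 5 N, and forward until it met the end stop, which showed 8–10 N against about 2 N while moving. It was only ever pushed, never pinched, and never went towards the fourth slot.

**Last checks:**
- **Still home:** A second push met the stop at the same place. Images before and after that push show no change at the grip.
- **Everything else:** Comparing the first and last scene images, I found only the arm, shadows and the lever changed. The pot, wash bottle, beaker, mortar, sieve, dishes and screwdriver stand where they were.

**What disagreed:**
- **Lean angle:** The top camera put the forward lean at about 0.285–0.30 rad, not a clean 0.30. That is within its 2 mm calibration, so I relied on the stop test.
- **First push across:** The fingertips appeared about 15 mm higher than the reported tool point. The grip's corner caught under a finger, giving a brief 12.5 N upward force. When I raised the tool, the tip then slid over the top of the grip without load. I backed off, turned the tool a quarter and finished the push lower. The lever stayed in the crossing throughout.

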